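# Pack the sample containers into the transport case and lock it

## Robot

A 6-joint arm with a two-finger parallel gripper is mounted at the origin on the work surface. World frame = base frame: x ahead of the robot, y to its left, z up, the work surface at z = 0. Lengths are in m, angles in rad, forces in N, time in s.
With the tool pointing down it reaches from about 0.35 to 0.925 m from the base axis. Payload 6.4 kg.
Tool frame: the origin (TCP) lies at the very end of the fingers, on their centre line; the grasp point (between the pads) lies 19 mm behind it; z points along the fingers, x is the direction in which the jaws open and shut, and the axes are right-handed (so a half turn about z gives the same grasp; the last joint's range is limited). The gripper opens to 85 mm and grips with 20 to 120 N. Pads are 22 mm wide; open, the fingers measure 114 mm over their backs; the gripper's body (76 mm by 85 mm) begins 54 mm behind the grasp point. The pads swing forward as they close: fully open they stand 13 mm farther back than shut.
Start: joints at [1.122, 0.245, 1.558, -0, 1.339, -0.174], TCP at [0.176, 0.626, 0.231] pointing down, gripper open.
Joint ranges: [-3.13, 3.13], [-1.02, 2.26], [0.13, 2.54], [-0.95, 4.09], [0.21, 2.88], [-2.74, 2.74]. Speed limits (rad/s): [2.57, 2.57, 3.14, 3.14, 3.14, 3.14].

## Interface

Orientations are given as a unit quaternion [x, y, z, w].
In Python, from plant import manip gives the robot as it stands. The module is installed in compiled form; this text tells all that it offers.
- The arm moves only by the shell command python3 -m creep 'ROWS'. ROWS is JSON, a list of rows, each a list of 5 numbers: the shift along the world's x, y, z in mm, then the turn about the world's z in rad, then the opening, from 0 (shut) to 1 (fully open). In form: [[tx, ty, tz, spin, gripper], ...]. A call has exactly 10 rows; each row shifts and turns the pose as measured when the row begins; what a row does not reach is not made up. A row lasts 1/8 s, in which the tool goes at most 62.5 mm and 10.7 degrees, less where a joint would pass 70% of its speed; a pose out of reach is approached as far as the arm can. A call with a gripper value outside its range is refused whole. The fingers move at their own pace and stop on an object; the grip force is fixed at half the most. Time passes only in rows, so rows that do not move let the fingers close, or fill a call up. It gives the time, the measured TCP pose, the force and the opening at its end, in the units of the state.
- manip.get_obs(): the state, without advancing time (a new reading comes with each control period).
- manip.grab_frame(name): name is "scene" or "top" or "wrist"; returns a dict with "color" (384x512x3 uint8, red, green, blue), "fx", "fy", "cx", "cy" (pixels), "R" (3x3) and "t" (3): a world point X has camera coordinates R X + t; the wrist camera has in their place "tool_from_camera" (4x4, takes a point from camera to tool coordinates, whose origin is the TCP and whose axes are the tool frame's). Camera axes: x right, y down, z forward; pixel columns grow to the right and rows downward; lengths in m; the calibration is good to about 2 mm. A picture is of the moment at which its call begins: read the wrist's pose just before it. There is no depth.
- manip.close_job(): hands the job in, once; it reports no verdict.
Trained networks look in a picture, given as the dict that the camera call returned (one of the last four; its "shot" number tells which), for a name from the list of things; names that differ only in an ending like _2 or _b are one class to them, and where a whole thing is asked for, a point or a joint stands for the part that bears it (a point fixed in the world has none). Each returns a list of dicts, best first, with "p" (0 to 1); they miss things now and then, are a little off and sometimes report something else, mostly with a low value. They report only what shows in the picture. A call takes as long as a camera call. They do not tell look-alikes from the thing itself.
- manip.masks_of(picture, name): "pixels" (384x512 bool, what is visible of it) and "box" ([left, top, right, bottom] in pixels, round what is visible of it).
- manip.place_of(picture, name): "uv" ([column, row] in pixels: a listed point, or the origin of a listed thing).
The state is a dict: "clock": time; "joint_positions": joint angles; "joint_vel": joint speeds; "joint_torque": joint torques, N m; "tcp_pos": TCP position; "ee_rot": TCP orientation; "ft_force": force on the tool from outside, world axes, zero at the start; "moment": the same for the moment, N m; "opening": finger opening in m.
Only numpy, scipy, OpenCV 4.12 (cv2) and the standard library are available. Lean on these libraries where they do the work, as an engineer would, in place of code of your own. Each camera call takes 0.05 s, during which the arm holds its last target.

## Task

Pack every sample container on the bench (the amber jars, the square steel canisters and the long twin canister, as many as there are) into the open base tray of the transport case, each standing upright on the tray's floor. Then set the cover over them so that it rests fully down on the tray's ledge, and finally swing the clips at both ends round as far as they go, so that their tongues lock the cover. Leave the other things on the bench where they are.

Things in the scene. Friction and masses are not known exactly. Their poses are not given: they have to be found in the camera images.
- tray: Grey base tray of a transport case, fixed: inside 126 (x) by 188 (y) mm, two rows of three places of about 62 mm; 4 mm walls, rims 58 mm and inner floor 6 mm above its underside. Outside runs a steel ledge, upper face 40 mm above the underside, 150 by 240 mm overall, with a swing clip at each y end. Origin: centre of underside; z up, y along its length, -x side faces the robot.
- cover: Loose aluminium cover, an upside-down box, 0.5 kg, 150 (x) by 212 (y) by 62 mm, inside 142 by 204 by 58 mm, with a flange 14 mm wide, 5 mm thick at the foot of both y ends. On top a black bar handle along y, 70 mm long, 16 wide, 72 to 94 mm above the underside. Origin: centre of underside. Seated on the ledge over the tray's walls its origin is 40 mm above the tray's; half a turn is the same.
- jar_1: Round amber glass jar, 57 mm in diameter and 56 mm tall, 0.14 to 0.28 kg, with a black round cap 28 mm in diameter and 30 mm tall on top (from 56 to 86 mm above the underside), the place to grip it. Origin: centre of its underside, z up. It may be absent.
- jar_2: Round amber glass jar, 57 mm in diameter and 56 mm tall, 0.14 to 0.28 kg, with a black round cap 28 mm in diameter and 30 mm tall on top (from 56 to 86 mm above the underside), the place to grip it. Origin: centre of its underside, z up. It may be absent.
- can_1: Square steel canister, 57 x 57 mm (sides along its x and y) and 56 mm tall, 0.17 to 0.35 kg, with a black round cap 28 mm in diameter and 30 mm tall on top (from 56 to 86 mm above the underside), the place to grip it. Origin: centre of its underside, z up. It may be absent.
- can_2: Square steel canister, 57 x 57 mm (sides along its x and y) and 56 mm tall, 0.17 to 0.35 kg, with a black round cap 28 mm in diameter and 30 mm tall on top (from 56 to 86 mm above the underside), the place to grip it. Origin: centre of its underside, z up. It may be absent.
- twin: Long steel twin canister, 57 (x) by 119 (y) mm and 56 mm tall, 0.32 to 0.52 kg, with a solid black grip bar on top along its y, 70 mm long, 16 mm wide, from 56 to 86 mm above its underside. It fills two neighbouring places along the tray's y. Origin: centre of its underside, z up. It may be absent.
- clip_left (a joint): Flat steel swing clip at the tray's +y end, turning level on an upright pivot at tray x 0, y +138 mm. One end is a 30 mm tongue, the other carries a black pin. 0 = open, pin straight to the tray's -x of the pivot; 1.57 = closed, pin straight outwards (+y), tongue over the cover's flange with 4 mm of air. Starts at 0 to 0.35, stops at 1.6, stays where left (about 1 N at the pin).
- clip_right (a joint): Flat steel swing clip at the tray's -y end, turning level on an upright pivot at tray x 0, y -138 mm. One end is a 30 mm tongue, the other carries a black pin. 0 = open, pin straight to the tray's -x of the pivot; 1.57 = closed, pin straight outwards (-y), tongue over the cover's flange with 4 mm of air. Starts at 0 to 0.35, stops at 1.6, stays where left (about 1 N at the pin).
- pin_left (a point): Centre of the top of the left clip's black upright pin: 14 mm in diameter, 42 mm from the clip's pivot, from 55 to 95 mm above the tray's underside.
- pin_right (a point): Centre of the top of the right clip's black upright pin: 14 mm in diameter, 42 mm from the clip's pivot, from 55 to 95 mm above the tray's underside.
- beaker: Bystander: open glass beaker, 64 mm wide, 75 mm tall, origin at its underside.
- wrench: Bystander: wrench 170 mm long lying on the table.
- driver: Bystander: screwdriver 170 mm long lying behind the tray.
- fitting: Bystander: small brass fitting, 28 mm wide, 30 mm tall.
- dish: Bystander: square white weighing dish, 80 mm, 22 mm tall.
- notebook: Bystander: blue notebook, 130 x 90 x 12 mm.
- marker: Bystander: black marker pen, 120 mm long, 12 mm thick.
Not all that is in view belongs to the job. Leave any green or yellow look-alike of the jar_1 alone. What is shaped like the can_2 but green or pink is not meant.

How it is judged:
By the outcome, as a careful person would: the job done as asked, in the order asked, and still so for the second after the job is handed in, with the robot touching nothing.
Of jar_1, jar_2, can_1, can_2, twin only 4 to 5 are there at a start; the rules pass over those that are not, and their reading is None.
At some moment in a run one of jar_1, jar_2, can_1, can_2, twin may be knocked a few centimetres aside while the robot is not near it.
It also fails if it takes over 210 s, if anything falls off the work surface, if the arm or the gripper's body presses on something with over 40 N, if the wrist force passes 120 N, or if a joint passes its speed limit or range.

## Working session

There is one attempt and no reset: what is moved stays moved. The work goes in short steps, Python scripts to look and compute and a shell command to move; the robot and the scene stay as the last step left them, time stands still between calls to the robot, and variables do not carry over. Pictures are saved under pics/ and viewed, and the job is handed in when it is done.

```bash
mkdir -p pics
cat > h.py <<'E'
import numpy as np, cv2
from plant import manip
def save(p,name,crop=None,s=1):
    im=p["color"][:,:,::-1]
    if crop: im=im[crop[1]:crop[3],crop[0]:crop[2]]
    if s!=1: im=cv2.resize(im,None,fx=s,fy=s,interpolation=cv2.INTER_CUBIC)
    cv2.imwrite("pics/"+name+".png",im)
def ray(p,uv,z):
    R=np.array(p["R"]);t=np.array(p["t"]).ravel()
    d=R.T@np.array([(uv[0]-p["cx"])/p["fx"],(uv[1]-p["cy"])/p["fy"],1]); c=-R.T@t
    return c+d*(z-c[2])/d[2]
def proj(p,X):
    R=np.array(p["R"]);t=np.array(p["t"]).ravel()
    q=R@np.array(X)+t
    return np.array([q[0]/q[2]*p["fx"]+p["cx"],q[1]/q[2]*p["fy"]+p["cy"]])
E
python3 - <<'E'
from h import *
o=manip.get_obs(); print(o)
for n in ["top","scene"]:
    p=manip.grab_frame(n); save(p,n+"0",s=1.5)
    R=np.array(p["R"]);print(n,-R.T@np.array(p["t"]).ravel(),R.round(3).tolist(),p["fx"])
    for k in ["tray","cover","jar_1","can_1","twin","clip_left","clip_right","pin_left","pin_right"]:
        for d in manip.place_of(p,k):
            print(k,np.round(d["uv"],1),round(d["p"],2),ray(p,d["uv"],{"pin_left":.095,"pin_right":.095}.get(k,0)).round(4))
E
```

```text
{'clock': 0.0, 'joint_positions': array([ 1.12191669e+00,  2.45849997e-01,  1.55904364e+00, -2.27706971e-05,
        1.33872434e+00, -1.74125327e-01]), 'joint_vel': array([ 0.00052828,  0.0001627 , -0.00115806,  0.00039909,  0.00116691,
       -0.00029458]), 'joint_torque': array([-9.96599993e-04, -4.29499590e+01, -3.26128721e+01, -2.16272815e-04,
        5.24447867e-03,  5.93174065e-06]), 'tcp_pos': array([0.17611232, 0.62508559, 0.23014143]), 'ee_rot': array([ 7.97277902e-01,  6.03611565e-01, -8.96010916e-04,  4.71992395e-04]), 'ft_force': array([-0.26918456,  0.49341949, -0.42769092]), 'moment': array([-0.0495976 ,  0.01379466,  0.03151933]), 'opening': 0.08535714180359126}
top [0.32890713 0.00450736 1.1393061 ] [[-0.001, -1.0, -0.026], [-0.987, 0.005, -0.162], [0.162, 0.025, -0.987]] 363.93671673862457
tray [268.8 168.2] 0.82 [ 6.155e-01 -1.000e-04  0.000e+00]
tray [391.3 201.1] 0.22 [ 0.5064 -0.384   0.    ]
cover [169.  218.5] 0.79 [0.4542 0.3166 0.    ]
jar_1 [394.  199.1] 0.86 [ 0.5128 -0.3928  0.    ]
jar_1 [233.5 254.7] 0.83 [0.3407 0.1109 0.    ]
jar_1 [170.9 288.1] 0.77 [0.2396 0.3024 0.    ]
jar_1 [269.2 166.9] 0.67 [ 0.6198 -0.0014  0.    ]
jar_1 [220.2 221.7] 0.6 [0.4435 0.1539 0.    ]
can_1 [369.5 181.9] 0.97 [ 0.5684 -0.3191  0.    ]
can_1 [312.8 263.2] 0.96 [ 0.3146 -0.1335  0.    ]
can_1 [421.1 240.6] 0.7 [ 0.3829 -0.4676  0.    ]
can_1 [344.8 220. ] 0.6 [ 0.4474 -0.2365  0.    ]
twin [283.4 225.3] 0.76 [ 0.4315 -0.0447  0.    ]Traceback (most recent call last):
  File "<stdin>", line 7, in <module>
ValueError: it knows: beaker, can, cover, dish, driver, fitting, jar, marker, notebook, pin_left, pin_right, tray, twin, wrench
```

View pics/top0.png

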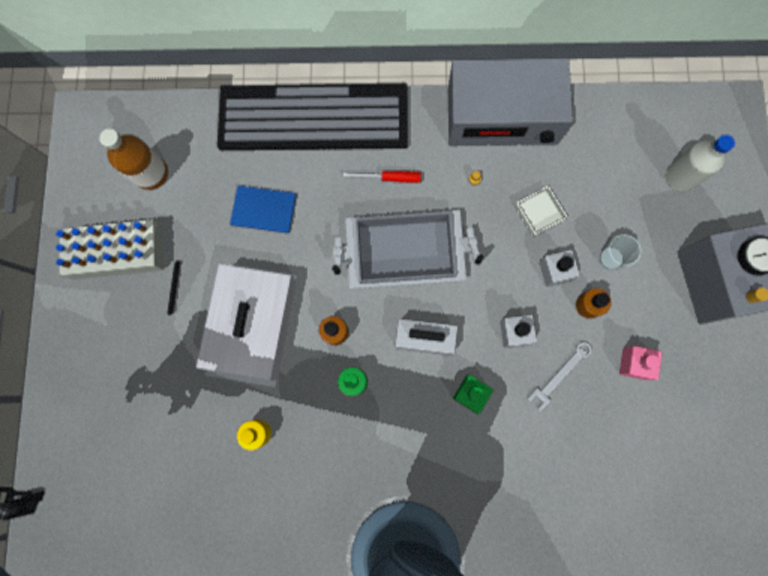

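Run:
```python
from h import *
p=manip.grab_frame("top"); save(p,"topz",(120,110,460,320),2.3)
for k in ["pin_left","pin_right"]:
  for d in manip.place_of(p,k): print(k,np.round(d["uv"],1),round(d["p"],2),ray(p,d["uv"],.095).round(4))
q=manip.grab_frame("scene"); save(q,"scene0",s=1.5)
```

```text
pin_left [223.4 180.3] 0.67 [0.556 0.134 0.095]
pin_right [375.1 246. ] 0.5 [ 0.3635 -0.2986  0.095 ]
pin_right [323.1 171.2] 0.43 [ 0.5814 -0.1588  0.095 ]
```

View zoom.

View pics/topz.png

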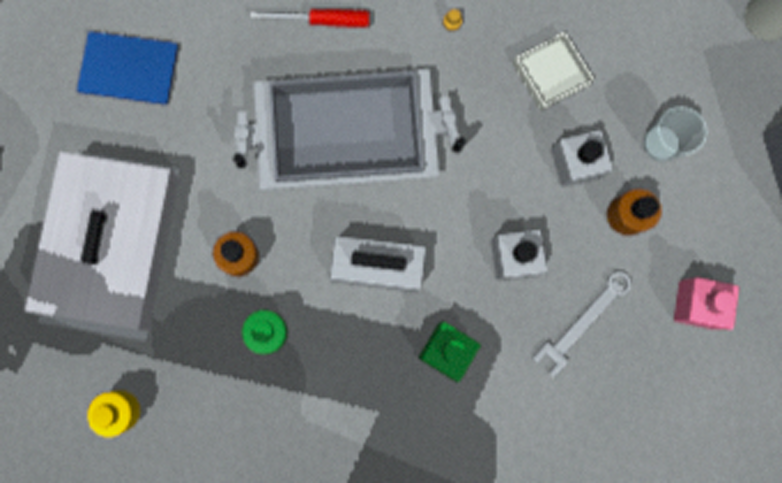

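View pics/scene0.png

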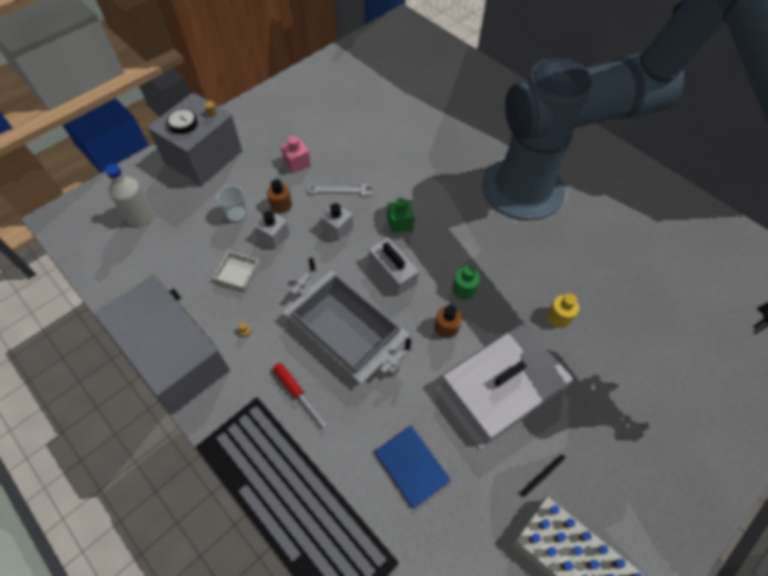

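```bash
cat >> h.py <<'E'
def tri(a,ua,b,ub):
    A=[]
    for p,u in((a,ua),(b,ub)):
        M=np.hstack([np.array(p["R"]),np.array(p["t"]).reshape(3,1)])
        x=(u[0]-p["cx"])/p["fx"];y=(u[1]-p["cy"])/p["fy"]
        A+= [x*M[2]-M[0],y*M[2]-M[1]]
    A=np.array(A); X=np.linalg.lstsq(A[:,:3],-A[:,3],rcond=None)[0]
    return X
E
python3 - <<'E'
from h import *
a=manip.grab_frame("top");b=manip.grab_frame("scene")
for k in ["tray","cover","jar_1","can_1","twin","pin_left","pin_right"]:
    z=.095 if 'pin' in k else 0
    for n,p in(("top",a),("scene",b)):
        print(k,n,[(np.round(d["uv"]).astype(int).tolist(),round(d["p"],2),ray(p,d["uv"],z)[:2].round(3).tolist()) for d in manip.place_of(p,k)])
E
```

```text
tray top [([269, 171], 0.81, [0.608, -0.0]), ([252, 114], 0.5, [0.801, 0.053])]
tray scene [([277, 314], 0.74, [0.717, 0.319]), ([233, 220], 0.61, [0.609, 0.003])]
cover top [([166, 218], 0.65, [0.457, 0.326])]
cover scene [([338, 262], 0.69, [0.462, 0.338]), ([231, 220], 0.54, [0.61, -0.002]), ([184, 156], 0.23, [0.564, -0.318]), ([166, 217], 0.19, [0.765, -0.16])]
jar_1 top [([235, 254], 0.87, [0.343, 0.107]), ([225, 226], 0.79, [0.431, 0.14]), ([391, 203], 0.78, [0.5, -0.383]), ([171, 288], 0.64, [0.239, 0.303])]
jar_1 scene [([372, 212], 0.74, [0.245, 0.303]), ([295, 216], 0.73, [0.445, 0.135]), ([188, 140], 0.65, [0.51, -0.368]), ([306, 191], 0.55, [0.345, 0.093])]
can_1 top [([423, 242], 0.85, [0.379, -0.472]), ([368, 180], 0.8, [0.574, -0.316]), ([311, 262], 0.79, [0.319, -0.128]), ([343, 225], 0.7, [0.431, -0.231]), ([118, 190], 0.49, [0.547, 0.486])]
can_1 scene [([224, 148], 0.89, [0.433, -0.244]), ([197, 104], 0.85, [0.367, -0.492]), ([183, 155], 0.81, [0.566, -0.327]), ([264, 154], 0.54, [0.342, -0.125])]
twin top [([284, 226], 0.55, [0.428, -0.045])]
twin scene [([260, 183], 0.92, [0.442, -0.042])]
pin_left top [([221, 180], 0.69, [0.557, 0.142])]
pin_left scene [([271, 226], 0.65, [0.566, 0.135]), ([165, 222], 0.32, [0.789, -0.096])]
pin_right top [([319, 171], 0.45, [0.582, -0.146])]
pin_right scene [([363, 316], 0.55, [0.572, 0.489]), ([208, 174], 0.47, [0.583, -0.143])]
```

```bash
cat >> h.py <<'E'
from scipy.spatial.transform import Rotation as Ro
def wrist():
    o=manip.get_obs(); p=manip.grab_frame("wrist")
    T=np.eye(4);T[:3,:3]=Ro.from_quat(o["ee_rot"]).as_matrix();T[:3,3]=o["tcp_pos"]
    W=T@np.array(p["tool_from_camera"])  # world from camera
    p=dict(p) if not isinstance(p,dict) else p
    p["R"]=W[:3,:3].T;p["t"]=-W[:3,:3].T@W[:3,3]
    return p
def st():
    o=manip.get_obs();R=Ro.from_quat(o["ee_rot"]).as_matrix()
    print("t %.2f tcp"%o["clock"],(o["tcp_pos"]*1000).round(1),"jawyaw %.3f"%np.arctan2(R[1,0],R[0,0]),"tilt",R[:,2].round(3),"F",o["ft_force"].round(1),"op %.4f"%o["opening"],"q6 %.2f"%o["joint_positions"][5])
E
python3 - <<'E'
from h import *
st();p=wrist();print(p["tool_from_camera"],p["fx"],p["fy"])
E
python3 -m creep '[[40,-60,20,0,1],[40,-60,20,0,1],[40,-60,20,0,1],[40,-60,20,0,1],[40,-60,20,0,1],[40,-60,20,0,1],[40,-60,20,0,1],[40,-60,20,0,1],[30,-60,20,0,1],[0,0,0,0,1]]'
```

```text
t 1.30 tcp [176.4 625.6 231.3] jawyaw 1.296 tilt [-0. -0. -1.] F [ 1.4 -0.8 -0.1] op 0.0852 q6 -0.17
[[ 9.99999665e-01 -5.31398345e-04  6.22927047e-04  1.25068140e-03]
 [ 3.13443927e-04  9.51280474e-01  3.08326711e-01 -8.03550186e-02]
 [-7.56422641e-04 -3.08326413e-01  9.51280322e-01 -1.42503264e-01]
 [ 0.00000000e+00  0.00000000e+00  0.00000000e+00  1.00000000e+00]] 315.04578194579534 315.04578194579534
clock: 2.6
tcp_pos: [0.4709, 0.1648, 0.3848]
ee_rot: [0.797, 0.604, 0.002, 0.002]
ft_force: [-1.1, 0.3, 0.0]
opening: 0.0854
```

```bash
python3 -m creep '[[10,-40,10,0.1,1],[10,-40,10,0.1,1],[10,-40,10,0.07,1],[10,-40,10,0,1],[10,-5,10,0,1],[10,0,10,0,1],[0,0,0,0,1],[0,0,0,0,1],[0,0,0,0,1],[0,0,0,0,1]]'
python3 - <<'E'
from h import *
st();p=wrist();save(p,"w1",s=1.5)
for k in ["tray","pin_left","pin_right","twin","jar","can"]:
    z=.095 if 'pin' in k else 0
    print(k,[(np.round(d["uv"]).astype(int).tolist(),round(d["p"],2),ray(p,d["uv"],z)[:2].round(4).tolist()) for d in manip.place_of(p,k)])
E
```

```text
clock: 3.85
tcp_pos: [0.5291, 0.001, 0.4424]
ee_rot: [0.702, 0.712, 0.001, -0.001]
ft_force: [-0.8, 0.3, 0.5]
opening: 0.0856
t 3.85 tcp [529.1   1.  442.4] jawyaw 1.586 tilt [-0.     0.004 -1.   ] F [-0.8  0.3  0.5] op 0.0856 q6 -1.80
tray [([248, 179], 0.79, [0.6111, -0.0052])]
pin_left [([337, 165], 0.93, [0.5599, 0.1365]), ([399, 226], 0.53, [0.6641, 0.252]), ([337, 90], 0.22, [0.4457, 0.1255])]
pin_right [([158, 177], 0.93, [0.5829, -0.1488])]
twin [([227, 78], 0.7, [0.4282, -0.0448])]
jar [([313, 25], 0.72, [0.343, 0.1]), ([40, 114], 0.71, [0.4943, -0.3805]), ([335, 91], 0.57, [0.4468, 0.1469])]
can [([123, 86], 0.75, [0.4441, -0.227]), ([83, 158], 0.74, [0.5744, -0.3163]), ([171, 4], 0.72, [0.3159, -0.1346]), ([432, 102], 0.71, [0.4634, 0.3225])]
```

View pics/w1.png

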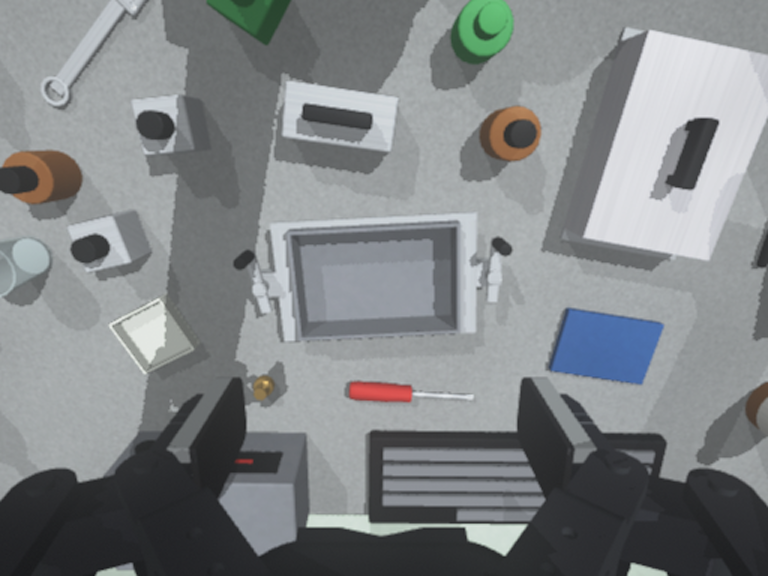

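Run:
```python
from h import *
p=wrist();save(p,"w2",(150,130,350,240),4)
np.savez("w2.npz",R=p["R"],t=p["t"],fx=p["fx"],fy=p["fy"],cx=p["cx"],cy=p["cy"],color=p["color"])
```

```text
(no output)
```

View pics/w2.png

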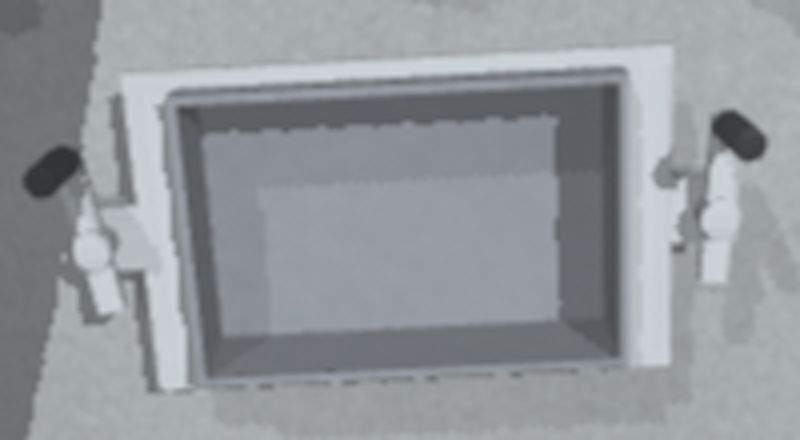

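Run:
```python
from h import *
from scipy.optimize import least_squares
z=np.load("w2.npz"); p={k:z[k] for k in z}
L=[((122,73),(-75,-120,40)),((672,46),(-75,120,40)),((671,365),(75,120,40)),((165,390),(75,-120,40)),
((165,92),(-67,-98,58)),((625,68),(-67,98,58)),((628,362),(67,98,58)),((200,387),(67,-98,58)),
((93,250),(0,-138,55)),((720,220),(0,138,55))]
def f(v,r=False):
    c,s=np.cos(v[2]),np.sin(v[2]);out=[]
    for u,X in L[:8]:
        X=np.array(X)/1000.
        W=[v[0]+c*X[0]-s*X[1],v[1]+s*X[0]+c*X[1],X[2]]
        q=proj(p,W); out+=list((q-np.array([150+u[0]/4,130+u[1]/4])))
    return np.array(out)
r=least_squares(f,[.61,0,0],loss="soft_l1");print(r.x,f(r.x).reshape(-1,2).round(1).tolist())
```

```text
[6.12999862e-01 5.10581620e-04 6.95913647e-02] [[-0.5, -0.0], [0.3, -1.0], [-0.1, -0.7], [-1.1, -0.2], [-0.0, 1.0], [1.0, 0.6], [0.5, 0.5], [-0.2, -0.1]]
```

```bash
python3 -m creep '[[-10,-5,-24,-0.17,1],[-10,-5,-24,-0.17,1],[-10,-5,-24,-0.17,1],[-10,-5,-24,-0.17,1],[-10,-5,-24,-0.17,1],[-10,-5,-24,-0.17,1],[-10,-5,-24,-0.17,1],[-10,-5,-24,-0.17,1],[-10,-5,-24,-0.17,1],[-6,0,-14,-0.17,1]]'
cat >> h.py <<'E'
def look(name,classes,dz=0,s=1.5):
    st();p=wrist();save(p,name,s=s)
    for k in classes:
        z={"pin_left":.095,"pin_right":.095}.get(k,0)+dz
        print(k,[(np.round(d["uv"]).astype(int).tolist(),round(d["p"],2),(ray(p,d["uv"],z)[:2]*1000).round(1).tolist()) for d in manip.place_of(p,k)])
    return p
def mask(p,k,z,near=None):
    "components: outline polygon -> world at z"
    out=[]
    for d in manip.masks_of(p,k):
        m=d["pixels"].astype(np.uint8)
        c=max(cv2.findContours(m,cv2.RETR_EXTERNAL,cv2.CHAIN_APPROX_NONE)[0],key=cv2.contourArea)[:,0]
        w=np.array([ray(p,u,z)[:2]*1000 for u in c],np.float32)
        r=cv2.minAreaRect(w); out.append((round(d["p"],2),np.round(r[0],1),np.round(r[1],1),round(np.radians(r[2]),3)))
    return out
E
python3 - <<'E'
from h import *
p=look("w3",["twin"])
print(mask(p,"twin",.056))
E
```

```text
clock: 5.5
tcp_pos: [0.431, -0.0461, 0.2081]
ee_rot: [0.996, -0.086, 0.001, 0.004]
ft_force: [-0.2, 0.6, -0.1]
opening: 0.0858
t 5.50 tcp [431.  -46.1 208.1] jawyaw -0.172 tilt [ 0.002 -0.007 -1.   ] F [-0.2  0.6 -0.1] op 0.0858 q6 -0.19
twin [([256, 160], 0.59, [433.6, -41.4])]
[(0.59, array([431.7, -39.7]), array([120.4,  57.8]), np.float64(1.455))]
```

View pics/w3.png

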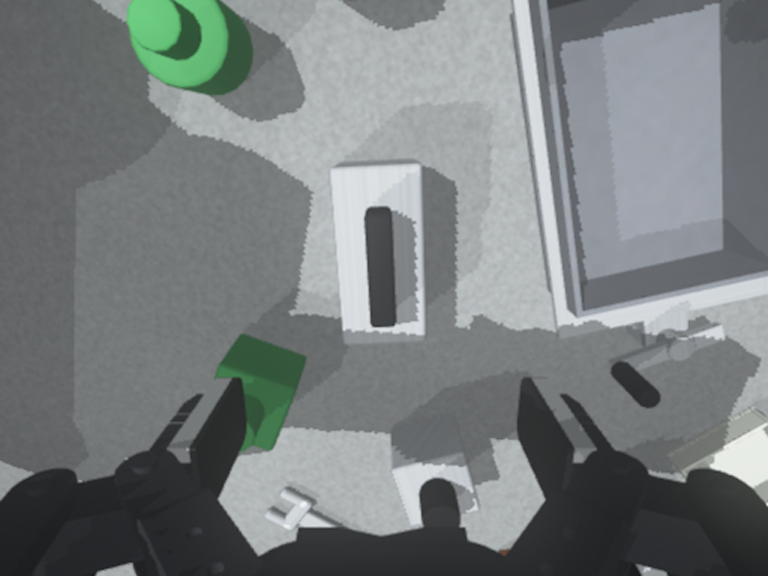

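```bash
python3 -m creep '[[0.5,6,-40,0.056,0.5],[0,0,-40,0,0.5],[0,0,-30,0,0.5],[0,0,-20,0,0.5],[0,0,-10,0,0.5],[0,0,0,0,0.5],[0,0,0,0,0],[0,0,0,0,0],[0,0,0,0,0],[0,0,0,0,0]]'
python3 -c "
from h import *
st()"
```

```text
clock: 6.9
tcp_pos: [0.4403, -0.0419, 0.0746]
ee_rot: [0.999, -0.043, 0.011, 0.006]
ft_force: [-0.3, -0.2, -4.7]
opening: 0.0142
t 6.90 tcp [440.3 -41.9  74.6] jawyaw -0.086 tilt [ 0.021 -0.013 -1.   ] F [-0.3 -0.2 -4.7] op 0.0142 q6 -0.26
```

```bash
python3 -m creep '[[0,0,0,0,0.5],[0,0,0,0,0.5],[0,0,0,0,0.5],[0,0,40,0,0.5],[0,0,40,0,0.5],[0,0,30,0,0.5],[0,0,0,0,0.5],[0,0,0,0,0.5],[0,0,0,0,0.5],[0,0,0,0,0.5]]'
python3 - <<'E'
from h import *
p=look("w4",["twin"])
print(mask(p,"twin",.056))
E
```

```text
clock: 8.15
tcp_pos: [0.44, -0.0418, 0.1864]
ee_rot: [0.999, -0.043, 0.01, 0.006]
ft_force: [-0.3, -0.4, -0.1]
opening: 0.0426
t 8.15 tcp [440.  -41.8 186.4] jawyaw -0.086 tilt [ 0.019 -0.013 -1.   ] F [-0.3 -0.4 -0.1] op 0.0426 q6 -0.26
twin [([247, 168], 0.81, [435.0, -41.4])]
[(0.95, array([436.2, -39.8]), array([121.4,  56.3]), np.float64(1.482))]
```

View pics/w4.png

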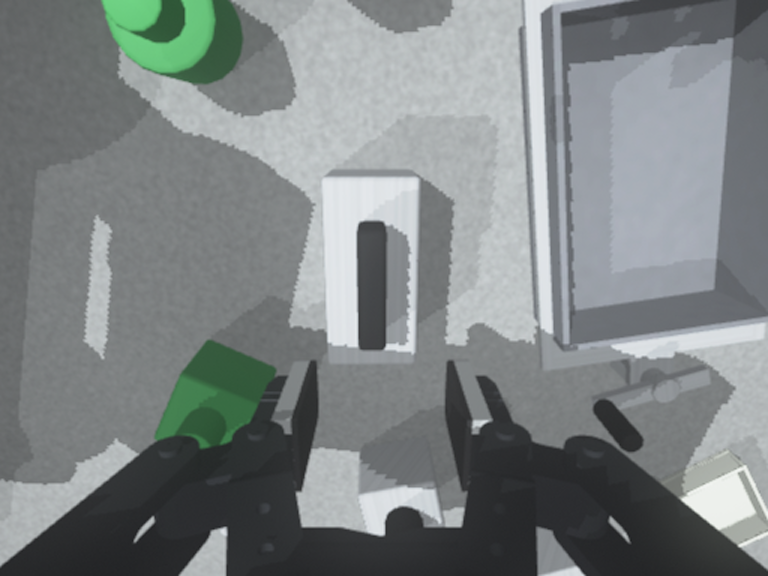

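```bash
python3 -m creep '[[-4,2,-20,0,0.5],[0,0,-20,0,0.5],[0,0,-20,0,0.5],[0,0,-20,0,0.5],[0,0,-20,0,0.5],[0,0,-14,0,0.5],[0,0,-5,0,0.5],[0,0,-2,0,0.5],[0,0,0,0,0.5],[0,0,0,0,0.5]]'
python3 - <<'E'
from h import *
p=look("w5",["twin"])
print(mask(p,"twin",.056))
E
```

```text
clock: 9.55
tcp_pos: [0.4376, -0.0404, 0.0634]
ee_rot: [0.999, -0.043, 0.012, 0.007]
ft_force: [-0.0, -0.8, 0.1]
opening: 0.0423
t 9.55 tcp [437.6 -40.4  63.4] jawyaw -0.086 tilt [ 0.024 -0.014 -1.   ] F [-0.  -0.8  0.1] op 0.0423 q6 -0.26
twin [([250, 210], 0.91, [435.2, -39.6])]
[(0.85, array([436. , -40.9]), array([129.2,  56.5]), np.float64(1.487))]
```

View pics/w5.png

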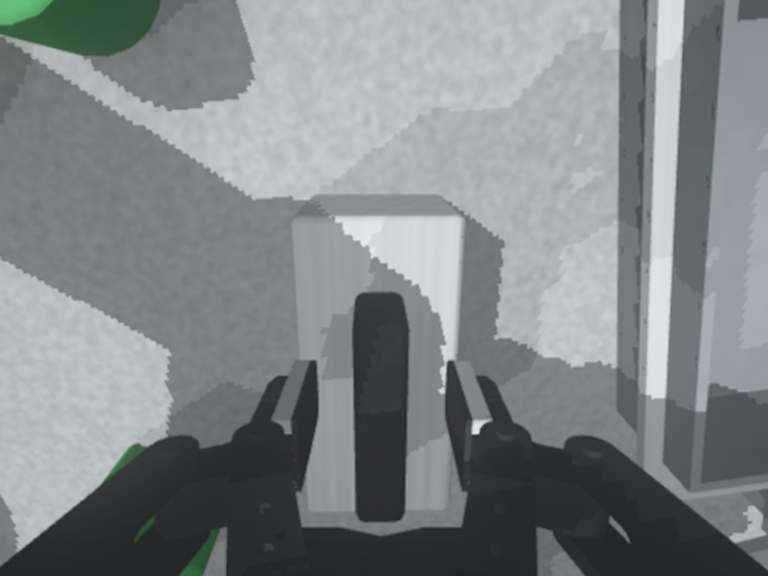

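```bash
python3 -m creep '[[0,0,0,0,0],[0,0,0,0,0],[0,0,0,0,0],[0,0,0,0,0],[0,0,5,0,0],[0,0,15,0,0],[0,0,20,0,0],[0,0,20,0,0],[0,0,0,0,0],[0,0,0,0,0]]'
python3 - <<'E'
from h import *
p=look("w6",["twin"])
E
```

```text
clock: 10.95
tcp_pos: [0.4348, -0.0393, 0.125]
ee_rot: [0.999, -0.043, 0.01, 0.006]
ft_force: [1.1, 0.0, -4.2]
opening: 0.0144
t 10.95 tcp [434.8 -39.3 125. ] jawyaw -0.086 tilt [ 0.02  -0.013 -1.   ] F [ 1.1  0.  -4.2] op 0.0144 q6 -0.26
twin [([254, 213], 0.88, [433.9, -66.4])]
```

View pics/w6.png

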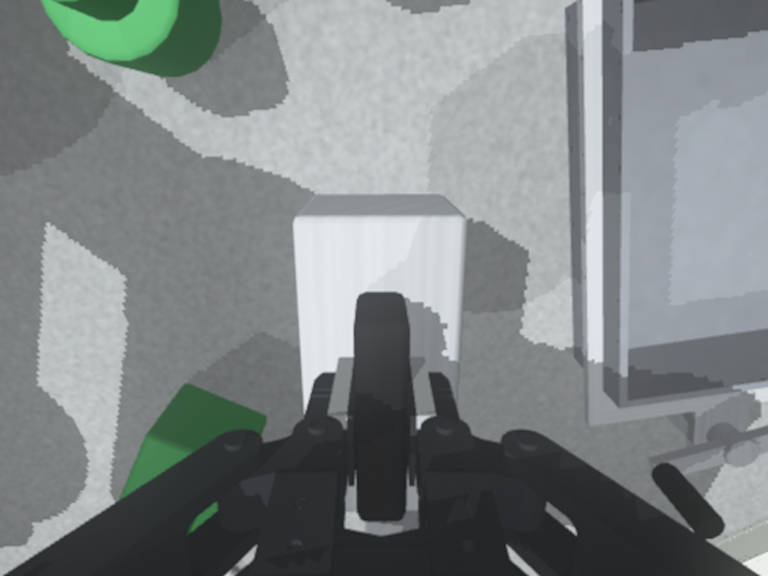

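```bash
python3 -m creep '[[0,0,20,0,0],[0,0,15,0,0],[25,12,0,0.05,0],[25,12,0,0.05,0],[25,12,0,0.056,0],[25,12,0,0,0],[25,12,0,0,0],[15,7,0,0,0],[5,1,0,0,0],[0,0,0,0,0]]'
python3 - <<'E'
from h import *
p=look("w7",["twin"])
E
```

```text
clock: 12.3
tcp_pos: [0.5807, 0.0315, 0.1557]
ee_rot: [0.999, 0.037, 0.005, 0.004]
ft_force: [-0.4, 0.7, -4.2]
opening: 0.0148
t 12.30 tcp [580.7  31.5 155.7] jawyaw 0.074 tilt [ 0.009 -0.008 -1.   ] F [-0.4  0.7 -4.2] op 0.0148 q6 -0.21
twin [([250, 214], 0.6, [579.9, -8.0])]
```

View pics/w7.png

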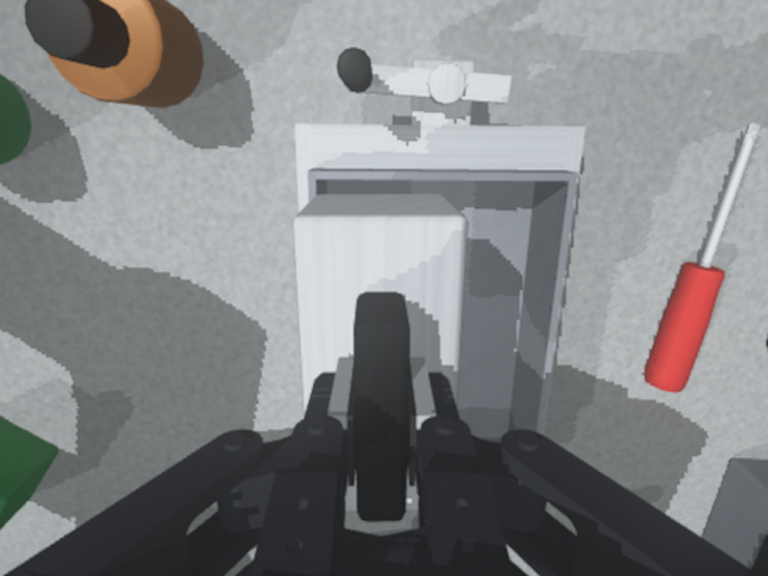

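Run:
```python
from h import *
p=wrist()
c,s=np.cos(.0696),np.sin(.0696)
for u,X in [((308,170),(-67,98,58)),((579,170),(67,98,58)),((296,124),(-75,120,40)),((585,126),(75,120,40))]:
    w=ray(p,(u[0]/1.5,u[1]/1.5),X[2]/1000)[:2]*1000
    print(w.round(1), (w-[c*X[0]-s*X[1],s*X[0]+c*X[1]]).round(1))
for u in [(296,217),(466,217)]: print(ray(p,(u[0]/1.5,u[1]/1.5),.1557-.0635+.056).round(4))
```

```text
[539.9  92.8] [ 6.136e+02 -3.000e-01]
[673.5 102.5] [6.135e+02 1.000e-01]
[530.8 113.8] [614.   -0.7]
[679.7 123.8] [613.2  -1.1]
[0.5487 0.0856 0.1482]
[0.6024 0.0895 0.1482]
```

```bash
python3 -m creep '[[1,0,-10,0,0],[0,0,-20,0,0],[0,0,-20,0,0],[0,0,-15,0,0],[0,0,-10,0,0],[0,0,-4,0,0],[0,0,-2,0,0],[0,0,0,0,0],[0,0,0,0,0],[0,0,0,0,0]]'
python3 - <<'E'
from h import *
p=look("w8",["twin"])
E
```

```text
clock: 13.7
tcp_pos: [0.5815, 0.0304, 0.0727]
ee_rot: [0.999, 0.036, 0.006, 0.005]
ft_force: [-0.1, 0.4, -4.5]
opening: 0.015
t 13.70 tcp [581.5  30.4  72.7] jawyaw 0.072 tilt [ 0.013 -0.009 -1.   ] F [-0.1  0.4 -4.5] op 0.0150 q6 -0.21
twin [([254, 217], 0.7, [581.8, 21.9])]
```

View pics/w8.png

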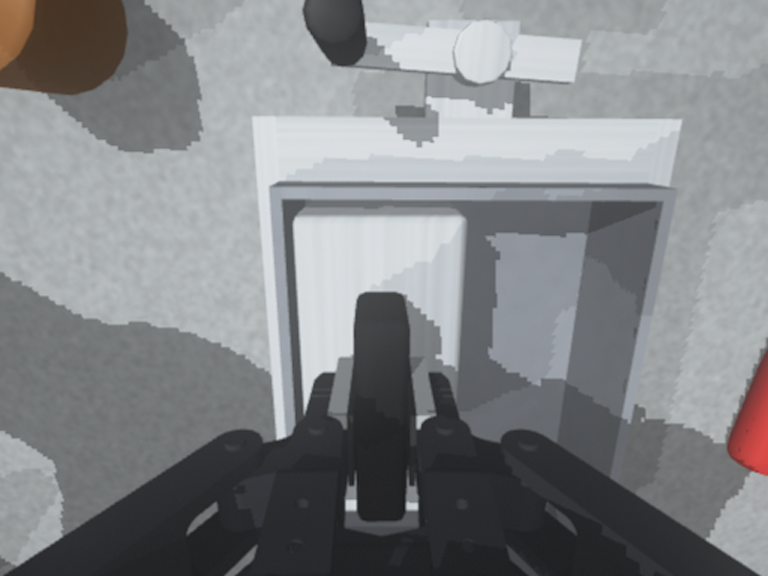

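```bash
python3 -m creep '[[0,0,-2,0,0],[0,0,-2,0,0],[0,0,-1,0,0],[0,0,-1,0,0],[0,0,0,0,0],[0,0,0,0,0],[0,0,0,0,0],[0,0,0,0,0],[0,0,0,0,0],[0,0,0,0,0]]'
```

```text
clock: 15.05
tcp_pos: [0.5821, 0.0305, 0.0697]
ee_rot: [0.999, 0.037, 0.006, 0.005]
ft_force: [-1.3, 0.7, -1.8]
opening: 0.0147
```

```bash
python3 -m creep '[[0,0,0,0,0.4],[0,0,0,0,0.4],[0,0,0,0,0.4],[0,0,15,0,0.4],[0,0,30,0,0.4],[0,0,40,0,0.4],[-10,-20,40,0,0.5],[-20,-40,5,0,0.5],[-20,-40,0,0,0.5],[0,0,0,0,0.5]]'
python3 -m creep '[[-20,-40,0,0,0.5],[-20,-40,0,0,0.5],[-20,-40,0,0,0.5],[-20,-30,0,0,0.5],[-15,0,0,0,0.5],[0,0,0,0,0.5],[0,0,0,0,0.5],[0,0,0,0,0.5],[0,0,0,0,0.5],[0,0,0,0,0.5]]'
python3 - <<'E'
from h import *
p=look("w9",["can","twin","tray"])
print(mask(p,"can",.056))
E
```

```text
clock: 16.3
tcp_pos: [0.5342, -0.0727, 0.214]
ee_rot: [0.999, 0.037, 0.013, 0.007]
ft_force: [-0.2, 0.3, 0.0]
opening: 0.043
clock: 17.55
tcp_pos: [0.4413, -0.2212, 0.2196]
ee_rot: [0.999, 0.042, 0.018, 0.008]
ft_force: [-0.8, 0.5, 0.8]
opening: 0.0425
t 17.55 tcp [ 441.3 -221.2  219.6] jawyaw 0.085 tilt [ 0.036 -0.015 -0.999] F [-0.8  0.5  0.8] op 0.0425 q6 -0.79
can [([137, 70], 0.85, [316.6, -133.6]), ([189, 332], 0.74, [377.9, -475.0]), ([248, 165], 0.73, [441.3, -227.4]), ([340, 236], 0.61, [567.5, -312.0])]
twin []
tray []
[(0.97, array([ 323.3, -134.6]), array([60.1, 65.6]), np.float64(1.008)), (0.87, array([ 564.3, -309.4]), array([65.6, 92.4]), np.float64(0.243)), (0.71, array([ 441.2, -222.9]), array([56.3, 66.1]), np.float64(0.124)), (0.66, array([ 404.9, -423.8]), array([17.8, 51. ]), np.float64(0.027))]
```

View pics/w9.png

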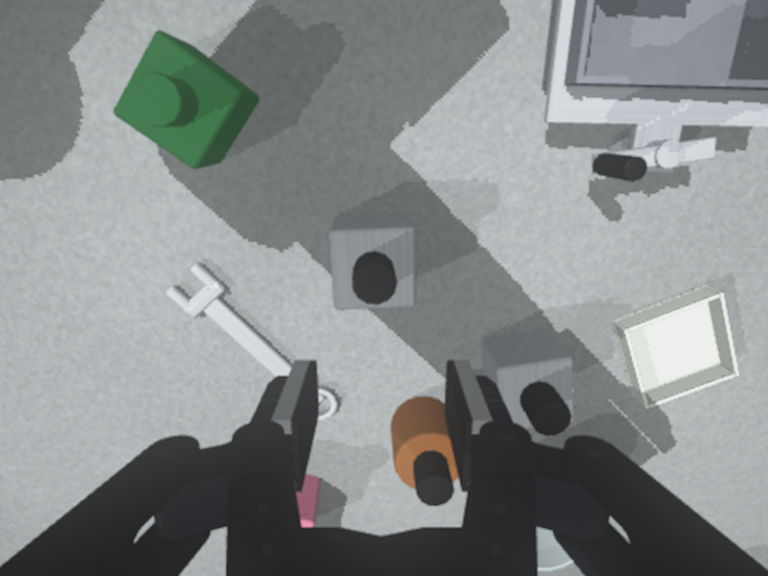

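Run:
```python
from h import *
p=wrist(); st()
for u,z in [((331,229),.056),((413,228),.056),((413,307),.056),((333,309),.056),((375,266),.086)]: print((ray(p,(u[0]/1.5,u[1]/1.5),z)*1000).round(1))
```

```text
t 17.85 tcp [ 441.1 -221.5  219.7] jawyaw 0.084 tilt [ 0.036 -0.016 -0.999] F [ 0.1  0.1 -0.3] op 0.0429 q6 -0.79
[ 411.8 -203.5   56. ]
[ 465.2 -198.7   56. ]
[ 471.  -253.8   56. ]
[ 416.  -259.2   56. ]
[ 441.  -217.7   86. ]
```

```bash
python3 -m creep '[[0,-7,-25,0,0.55],[0,0,-25,0,0.55],[0,0,-25,0,0.55],[0,0,-25,0,0.55],[0,0,-20,0,0.55],[0,0,-10,0,0.55],[0,0,0,0,0.55],[0,0,0,0,0.55],[0,0,0,0,0.55],[0,0,0,0,0.55]]'
python3 - <<'E'
from h import *
p=look("w10",["can"])
E
```

```text
clock: 19.1
tcp_pos: [0.4429, -0.231, 0.0898]
ee_rot: [0.999, 0.041, 0.021, 0.011]
ft_force: [0.7, 0.5, 0.2]
opening: 0.0471
t 19.10 tcp [ 442.9 -231.    89.8] jawyaw 0.083 tilt [ 0.042 -0.021 -0.999] F [0.7 0.5 0.2] op 0.0471 q6 -0.80
can [([67, 45], 0.97, [315.5, -134.3]), ([247, 195], 0.93, [440.2, -229.2]), ([386, 294], 0.86, [571.3, -314.7])]
```

View pics/w10.png

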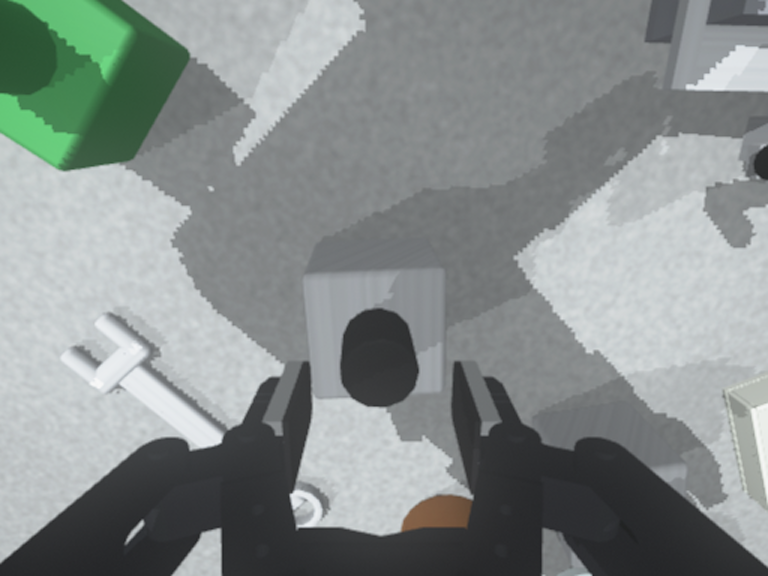

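```bash
python3 -m creep '[[-1.5,1.5,-8,0,0.55],[0,0,-8,0,0.55],[0,0,-7,0,0.55],[0,0,-3,0,0.55],[0,0,0,0,0],[0,0,0,0,0],[0,0,0,0,0],[0,0,0,0,0],[0,0,0,0,0],[0,0,10,0,0]]'
python3 -m creep '[[0,0,20,0,0],[0,0,20,0,0],[0,0,20,0,0],[0,0,20,0,0],[0,0,10,0,0],[0,0,0,0,0],[0,0,0,0,0],[0,0,0,0,0],[0,0,0,0,0],[0,0,0,0,0]]'
python3 - <<'E'
from h import *
p=look("w11",["can"])
E
```

```text
clock: 20.45
tcp_pos: [0.44, -0.2283, 0.0708]
ee_rot: [0.999, 0.041, 0.019, 0.01]
ft_force: [0.4, 0.6, -3.1]
opening: 0.0261
clock: 21.7
tcp_pos: [0.4379, -0.2264, 0.1623]
ee_rot: [0.999, 0.041, 0.018, 0.008]
ft_force: [0.4, -0.1, -2.4]
opening: 0.0261
t 21.70 tcp [ 437.9 -226.4  162.3] jawyaw 0.083 tilt [ 0.036 -0.015 -0.999] F [ 0.4 -0.1 -2.4] op 0.0261 q6 -0.80
can [([120, 64], 0.96, [316.3, -135.4]), ([254, 211], 0.83, [445.7, -266.8]), ([360, 258], 0.8, [567.9, -314.5])]
```

View pics/w11.png

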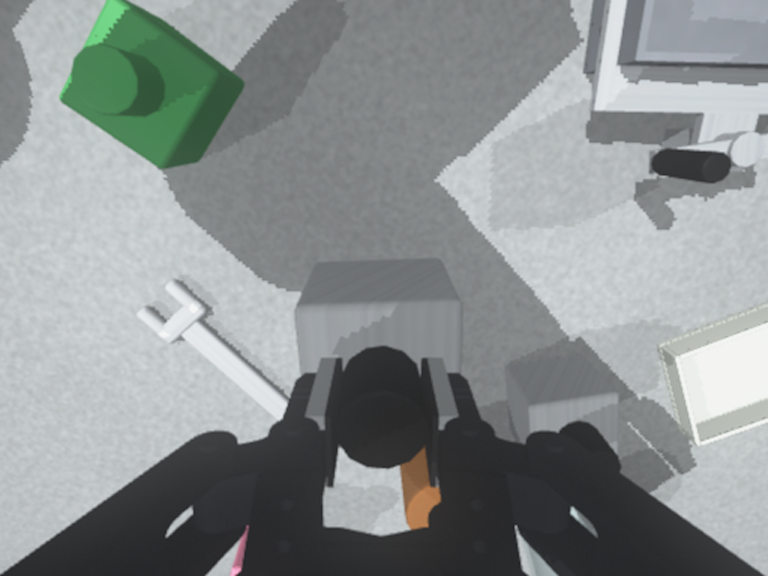

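```bash
python3 -m creep '[[5,10,10,0,0],[25,30,5,0,0],[25,30,0,-0.015,0],[25,30,0,0,0],[25,30,0,0,0],[20,20,0,0,0],[15,10,0,0,0],[5,0,0,0,0],[0,0,0,0,0],[0,0,0,0,0]]'
python3 - <<'E'
from h import *
p=look("w12",["can"])
E
```

```text
clock: 23.05
tcp_pos: [0.5896, -0.0589, 0.1842]
ee_rot: [0.999, 0.033, 0.021, 0.01]
ft_force: [0.9, -0.2, -2.7]
opening: 0.0261
t 23.05 tcp [589.6 -58.9 184.2] jawyaw 0.066 tilt [ 0.042 -0.018 -0.999] F [ 0.9 -0.2 -2.7] op 0.0261 q6 -0.35
can [([254, 209], 0.88, [600.0, -106.2]), ([221, 355], 0.74, [569.2, -315.6])]
```

View pics/w12.png

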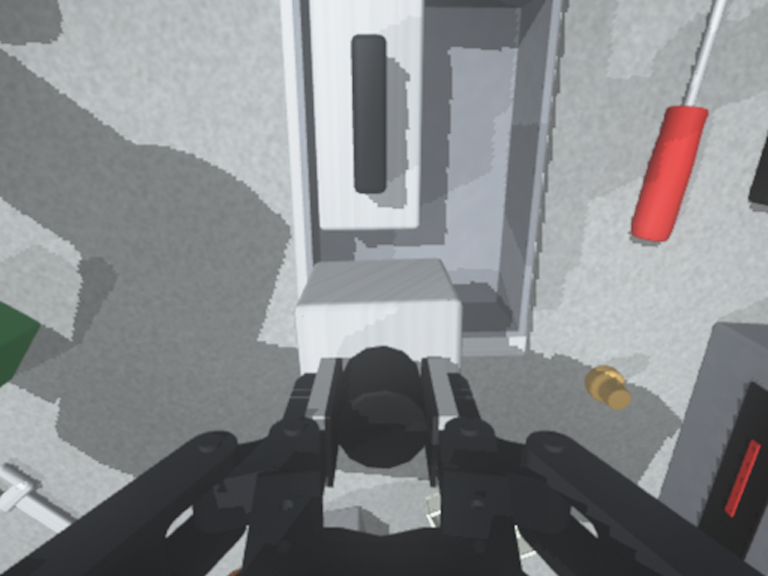

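Run:
```python
from h import *
p=wrist(); st()
z=.184-.062+.056
for u,z in [((297,308),z),((461,305),z),((321,228),.062),((418,228),.062),((527,335),.058)]: print((ray(p,(u[0]/1.5,u[1]/1.5),z)*1000).round(1))
```

```text
t 23.20 tcp [589.7 -58.8 184.2] jawyaw 0.066 tilt [ 0.042 -0.018 -0.999] F [ 0.2 -0.5 -2.9] op 0.0261 q6 -0.35
[559.5 -34.3 178. ]
[614.1 -30.6 178. ]
[558.3 -31.5  62. ]
[612.9 -28.4  62. ]
[688.2 -93.1  58. ]
```

```bash
python3 -m creep '[[-2.5,-1,-15,0,0],[0,0,-20,0,0],[0,0,-20,0,0],[0,0,-20,0,0],[0,0,-10,0,0],[0,0,-5,0,0],[0,0,0,0,0],[0,0,0,0,0],[0,0,0,0,0],[0,0,0,0,0]]'
python3 - <<'E'
from h import *
p=look("w13",["can"])
E
```

```text
clock: 24.45
tcp_pos: [0.5851, -0.0611, 0.0893]
ee_rot: [0.999, 0.032, 0.021, 0.01]
ft_force: [0.3, 0.4, -2.9]
opening: 0.0266
t 24.45 tcp [585.1 -61.1  89.3] jawyaw 0.064 tilt [ 0.042 -0.018 -0.999] F [ 0.3  0.4 -2.9] op 0.0266 q6 -0.36
can [([252, 211], 0.92, [586.8, -72.2])]
```

View pics/w13.png

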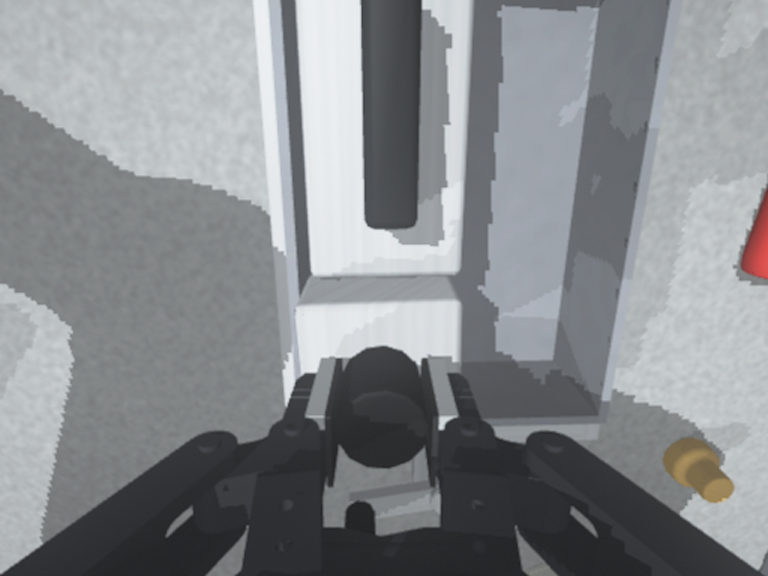

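```bash
python3 -m creep '[[2.5,0,0,0,0],[0,0,-8,0,0],[0,0,-6,0,0],[0,0,-4,0,0],[0,0,-2,0,0],[0,0,-1,0,0],[0,0,0,0,0],[0,0,0,0,0],[0,0,0,0,0],[0,0,0,0,0]]'
python3 - <<'E'
from h import *
p=look("w14",["can"])
E
```

```text
clock: 25.8
tcp_pos: [0.5882, -0.0611, 0.0677]
ee_rot: [0.999, 0.032, 0.021, 0.01]
ft_force: [-0.5, 0.1, -0.7]
opening: 0.0258
t 25.80 tcp [588.2 -61.1  67.7] jawyaw 0.064 tilt [ 0.042 -0.018 -0.999] F [-0.5  0.1 -0.7] op 0.0258 q6 -0.35
can [([251, 211], 0.93, [588.3, -63.1])]
```

View pics/w14.png

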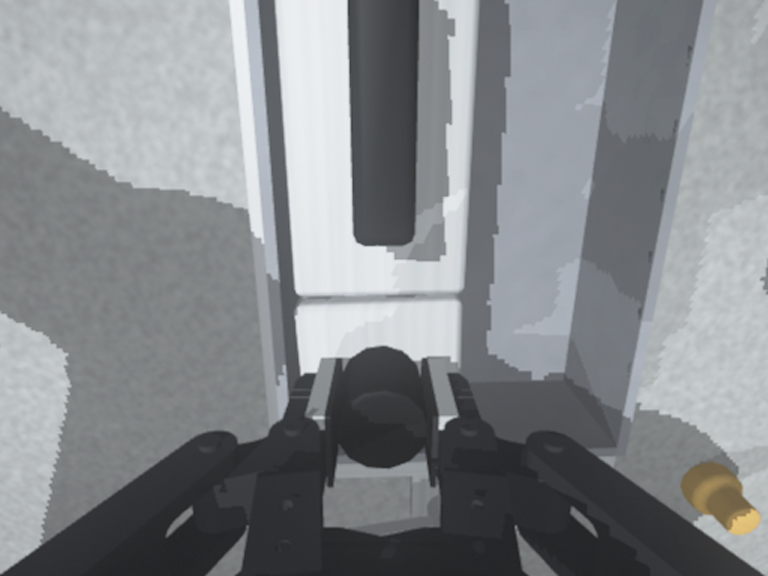

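```bash
python3 -m creep '[[0,0,0,0,0.4],[0,0,0,0,0.4],[0,0,0,0,0.4],[0,0,10,0,0.4],[0,0,30,0,0.4],[0,0,30,0,0.4],[0,-20,30,0,0.55],[-3,-30,20,0,0.55],[-3,-30,0,0,0.55],[-3,-30,0,0,0.55]]'
python3 -m creep '[[-3,-30,0,0,0.55],[-3,-30,0,0,0.55],[-3,-30,0,0,0.55],[-3,-20,0,0,0.55],[0,-10,0,0,0.55],[0,0,0,0,0.55],[0,0,0,0,0.55],[0,0,0,0,0.55],[0,0,0,0,0.55],[0,0,0,0,0.55]]'
python3 - <<'E'
from h import *
p=look("w15",["can","jar"])
E
```

```text
clock: 27.15
tcp_pos: [0.5807, -0.1729, 0.1984]
ee_rot: [0.999, 0.034, 0.025, 0.012]
ft_force: [0.2, 0.2, 0.1]
opening: 0.0472
clock: 28.4
tcp_pos: [0.5693, -0.2961, 0.2032]
ee_rot: [0.999, 0.035, 0.027, 0.013]
ft_force: [0.6, -1.1, 0.4]
opening: 0.0473
t 28.40 tcp [ 569.3 -296.1  203.2] jawyaw 0.070 tilt [ 0.055 -0.024 -0.998] F [ 0.6 -1.1  0.4] op 0.0473 q6 -0.74
can [([244, 180], 0.73, [569.6, -317.4]), ([85, 289], 0.72, [379.1, -470.4])]
jar [([182, 229], 0.96, [499.9, -382.4]), ([245, 178], 0.16, [570.4, -315.5])]
```

View pics/w15.png

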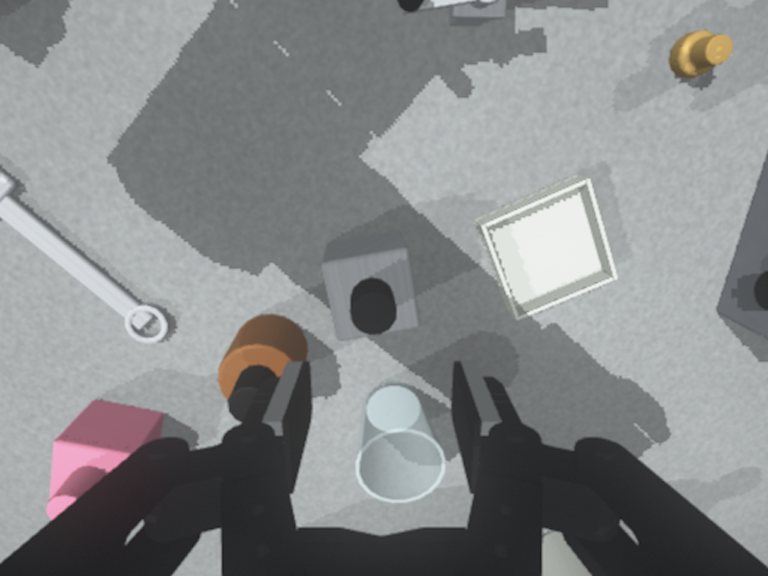

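Run:
```python
from h import *
p=wrist()
P=np.array([ray(p,(u[0]/1.5,u[1]/1.5),.056)[:2]*1000 for u in [(323,264),(405,249),(417,326),(338,340)]])
print(P.round(1),P.mean(0).round(1),cv2.minAreaRect(P.astype(np.float32)))
d=P[1]-P[0];print(np.arctan2(d[1],d[0]));d=P[2]-P[3];print(np.arctan2(d[1],d[0]))
```

```text
[[ 539.8 -298. ]
 [ 590.7 -285.5]
 [ 603.3 -337.8]
 [ 551.3 -350.3]] [ 571.3 -317.9] ((571.0013427734375, -317.9096984863281), (53.54639434814453, 53.77765655517578), 13.54262924194336)
0.24164890857661742
0.23681848038858663
```

```bash
python3 -m creep '[[0,-2,0,-0.17,0.55],[0,-2,0,-0.17,0.55],[0,-2,0,-0.17,0.55],[0,-2,0,-0.17,0.55],[0,-2,0,-0.17,0.55],[0,-2,0,-0.17,0.55],[0,-2,0,-0.17,0.55],[0,-2,0,-0.17,0.55],[0,-2,0,-0.17,0.55],[0,-2,0,-0.17,0.55]]'
python3 -m creep '[[0,0,0,-0.17,0.55],[0,0,0,-0.17,0.55],[0,0,0,-0.17,0.55],[0,0,0,-0.17,0.55],[0,0,0,-0.17,0.55],[0,0,0,-0.17,0.55],[0,0,0,-0.17,0.55],[0,0,0,-0.08,0.55],[0,0,0,0,0.55],[0,0,0,0,0.55]]'
python3 - <<'E'
from h import *
p=look("w16",["can","jar"])
E
```

```text
clock: 29.85
tcp_pos: [0.5689, -0.3174, 0.2031]
ee_rot: [-0.664, 0.747, -0.008, -0.029]
ft_force: [-0.1, -0.1, -0.5]
opening: 0.0467
clock: 31.1
tcp_pos: [0.5689, -0.3182, 0.2026]
ee_rot: [-0.07, 0.997, 0.012, -0.028]
ft_force: [0.1, -0.4, 0.2]
opening: 0.0471
t 31.10 tcp [ 568.9 -318.2  202.6] jawyaw -3.001 tilt [-0.057  0.02  -0.998] F [ 0.1 -0.4  0.2] op 0.0471 q6 2.33
can [([239, 160], 0.96, [573.6, -315.6]), ([451, 40], 0.93, [376.2, -466.7]), ([408, 312], 0.89, [315.5, -131.9])]
jar [([316, 107], 0.77, [499.7, -383.9])]
```

View pics/w16.png

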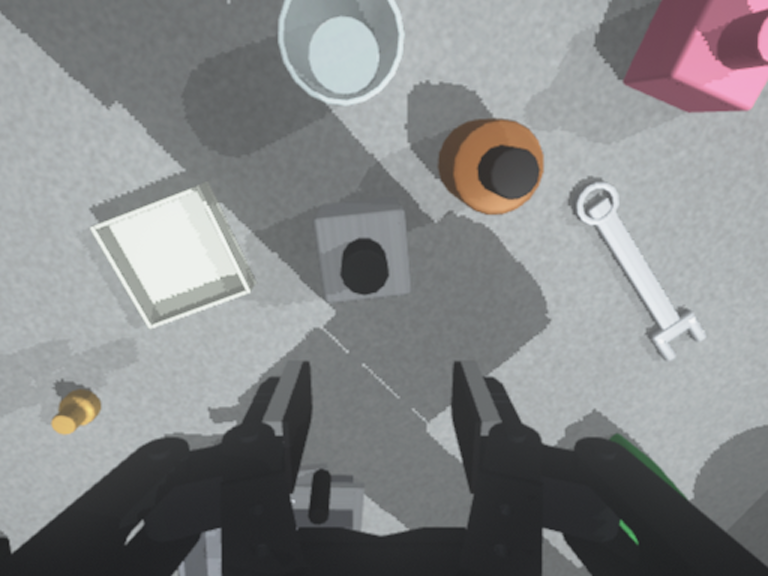

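```bash
cat >> h.py <<'E'
def quad(p,us,z):
    P=np.array([ray(p,(u[0]/1.5,u[1]/1.5),z)[:2]*1000 for u in us])
    d=P[1]-P[0];e=P[2]-P[3]
    print("centre",P.mean(0).round(1),"yaws",np.arctan2(d[1],d[0]).round(3),np.arctan2(e[1],e[0]).round(3),"sides",np.linalg.norm(d).round(1),np.linalg.norm(e).round(1))
E
python3 - <<'E'
from h import *
p=wrist();quad(p,[(316,219),(403,209),(410,291),(328,299)],.056)
E
```

```text
centre [ 571.1 -319.6] yaws -2.897 -2.918 sides 53.3 53.3
```

```bash
python3 -m creep '[[1,0,-20,0.095,0.55],[0,0,-25,0,0.55],[0,0,-25,0,0.55],[0,0,-20,0,0.55],[0,0,-15,0,0.55],[0,0,-5,0,0.55],[0,0,0,0,0.55],[0,0,0,0,0.55],[0,0,0,0,0.55],[0,0,0,0,0.55]]'
python3 - <<'E'
from h import *
p=look("w17",["can"])
E
```

```text
clock: 32.55
tcp_pos: [0.5722, -0.3196, 0.0933]
ee_rot: [-0.119, 0.992, 0.008, -0.025]
ft_force: [-0.4, -0.4, -0.7]
opening: 0.047
t 32.55 tcp [ 572.2 -319.6   93.3] jawyaw -2.902 tilt [-0.052  0.009 -0.999] F [-0.4 -0.4 -0.7] op 0.0470 q6 2.24
can [([247, 193], 0.87, [572.5, -318.2])]
```

View pics/w17.png

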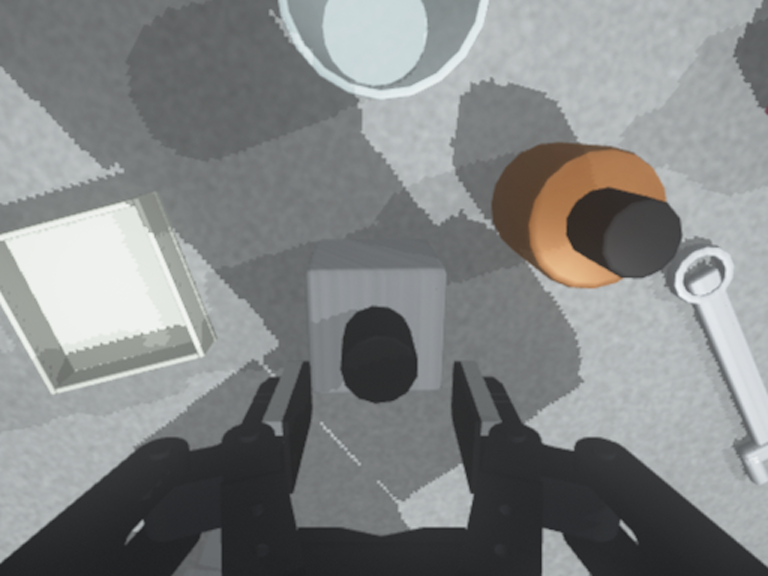

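```bash
python3 -m creep '[[-1.5,0,-10,0,0.55],[0,0,-8,0,0.55],[0,0,-8,0,0.55],[0,0,-4,0,0.55],[0,0,0,0,0],[0,0,0,0,0],[0,0,0,0,0],[0,0,0,0,0],[0,0,0,0,0],[0,0,0,0,0]]'
python3 -m creep '[[0,0,10,0,0],[0,0,20,0,0],[0,0,25,0,0],[0,0,25,0,0],[0,0,25,0,0],[0,0,15,0,0],[0,0,0,0,0],[0,0,0,0,0],[0,0,0,0,0],[0,0,0,0,0]]'
python3 - <<'E'
from h import *
p=look("w18",["can"])
E
```

```text
clock: 33.9
tcp_pos: [0.57, -0.3191, 0.0599]
ee_rot: [-0.119, 0.992, 0.008, -0.026]
ft_force: [0.7, 0.1, -2.2]
opening: 0.0263
clock: 35.15
tcp_pos: [0.5685, -0.3178, 0.1872]
ee_rot: [-0.119, 0.992, 0.009, -0.027]
ft_force: [0.2, 0.2, -3.1]
opening: 0.0263
t 35.15 tcp [ 568.5 -317.8  187.2] jawyaw -2.902 tilt [-0.055  0.011 -0.998] F [ 0.2  0.2 -3.1] op 0.0263 q6 2.24
can [([397, 332], 0.67, [315.9, -137.2]), ([469, 63], 0.64, [374.5, -467.3]), ([248, 206], 0.55, [554.1, -270.2]), ([32, 257], 0.2, [779.7, -155.6])]
```

View pics/w18.png

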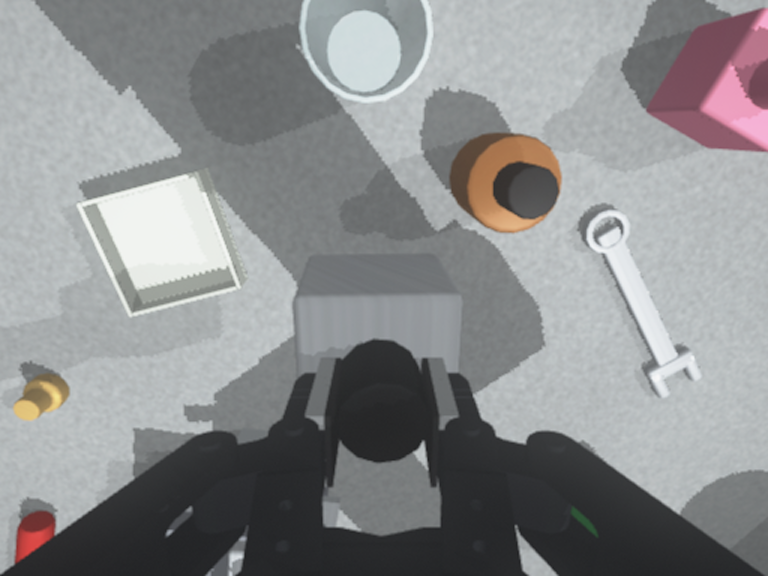

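```bash
python3 -m creep '[[4,15,0,-0.05,0],[8,28,0,-0.05,0],[9,30,0,-0.05,0],[9,30,0,-0.02,0],[9,30,0,0,0],[9,30,0,0,0],[9,30,0,0,0],[9,28,0,0,0],[8,20,0,0,0],[0,0,0,0,0]]'
python3 - <<'E'
from h import *
p=look("w19",["can"])
E
```

```text
clock: 36.5
tcp_pos: [0.6392, -0.082, 0.1842]
ee_rot: [-0.042, 0.999, 0.019, -0.025]
ft_force: [0.8, -0.8, -3.3]
opening: 0.0266
t 36.50 tcp [639.2 -82.  184.2] jawyaw -3.056 tilt [-0.051  0.035 -0.998] F [ 0.8 -0.8 -3.3] op 0.0266 q6 2.74
can [([290, 186], 0.79, [588.5, -57.4]), ([246, 207], 0.61, [634.2, -29.2]), ([102, 77], 0.49, [779.9, -152.7])]
```

View pics/w19.png

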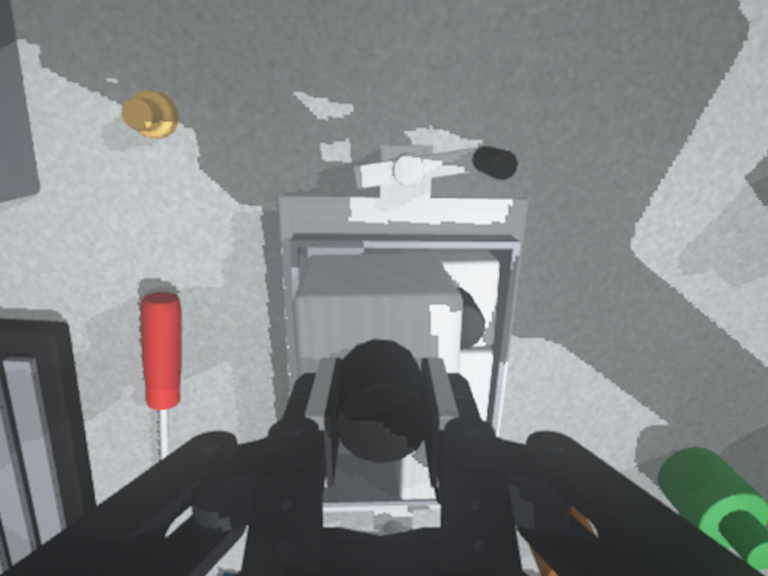

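```bash
python3 -m creep '[[0,0,0,0.173,0],[0,0,0,0.173,0],[0,0,0,0.173,0],[0,0,0,0.173,0],[1,3,0,0.173,0],[1,4,0,0.173,0],[1,4,0,0.173,0],[2,4,0,0.173,0],[2,4,0,0.17,0],[0,0,0,0,0]]'
python3 - <<'E'
from h import *
p=look("w20",["can"])
E
```

```text
clock: 37.85
tcp_pos: [0.6438, -0.0761, 0.1841]
ee_rot: [0.741, -0.671, 0.006, 0.031]
ft_force: [0.1, -0.3, -3.9]
opening: 0.0265
t 37.85 tcp [643.8 -76.1 184.1] jawyaw -1.471 tilt [-0.034 -0.054 -0.998] F [ 0.1 -0.3 -3.9] op 0.0265 q6 1.22
can [([250, 206], 0.77, [593.9, -83.9])]
```

View pics/w20.png

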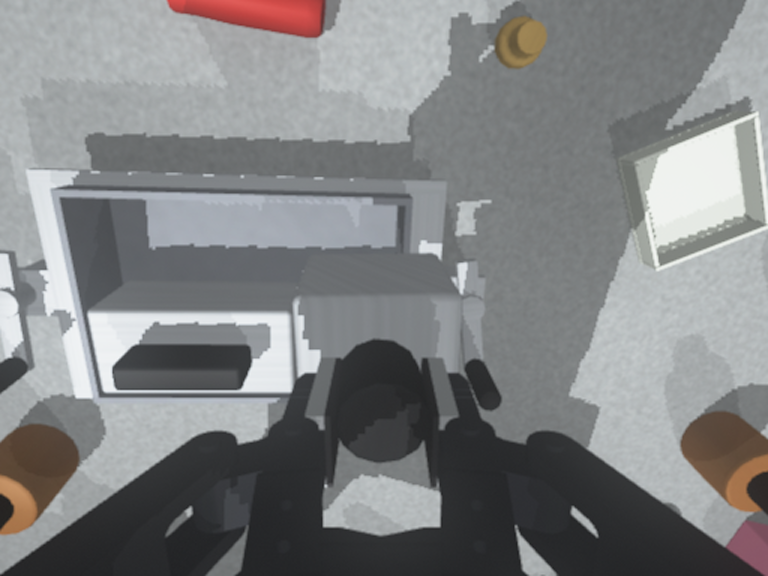

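Run:
```python
from h import *
p=wrist()
A,B=[ray(p,(u[0]/1.5,u[1]/1.5),.180)[:2]*1000 for u in [(295,297),(460,297)]]
d=(B-A);L=np.linalg.norm(d);d/=L;n=np.array([d[1],-d[0]]);m=(A+B)/2
c=m+n*28.5 if (m+n)[0]<m[0] else m-n*28.5
print(A,B,L,np.arctan2(d[1],d[0]),"centre",c, "target",648.2,-59.3)
```

```text
[669.70990588 -44.15423463] [673.95820331 -97.70713348] 53.72114114995715 -1.4916331184977414 centre [643.42331006 -73.18447975] target 648.2 -59.3
```

```bash
python3 -m creep '[[3,8,0,-0.02,0],[2,6,0,0,0],[0,0,-15,0,0],[0,0,-20,0,0],[0,0,-20,0,0],[0,0,-15,0,0],[0,0,-10,0,0],[0,0,0,0,0],[0,0,0,0,0],[0,0,0,0,0]]'
python3 - <<'E'
from h import *
p=look("w21",["can"])
z=p and manip.get_obs()["tcp_pos"][2]-.060+.056
A,B=[ray(p,(u[0]/1.5,u[1]/1.5),z)[:2]*1000 for u in [(295,297),(460,297)]]
d=(B-A);L=np.linalg.norm(d);d/=L;m=(A+B)/2;print("centre",m-28.5*np.array([-d[1],d[0]]))
E
```

```text
clock: 39.25
tcp_pos: [0.6484, -0.0614, 0.0971]
ee_rot: [0.732, -0.68, 0.004, 0.032]
ft_force: [-0.1, -0.4, -2.7]
opening: 0.0263
t 39.25 tcp [648.4 -61.4  97.1] jawyaw -1.496 tilt [-0.037 -0.053 -0.998] F [-0.1 -0.4 -2.7] op 0.0263 q6 1.28
can [([248, 205], 0.67, [634.4, -61.0])]
centre [648.0477102  -58.40126902]
```

View pics/w21.png

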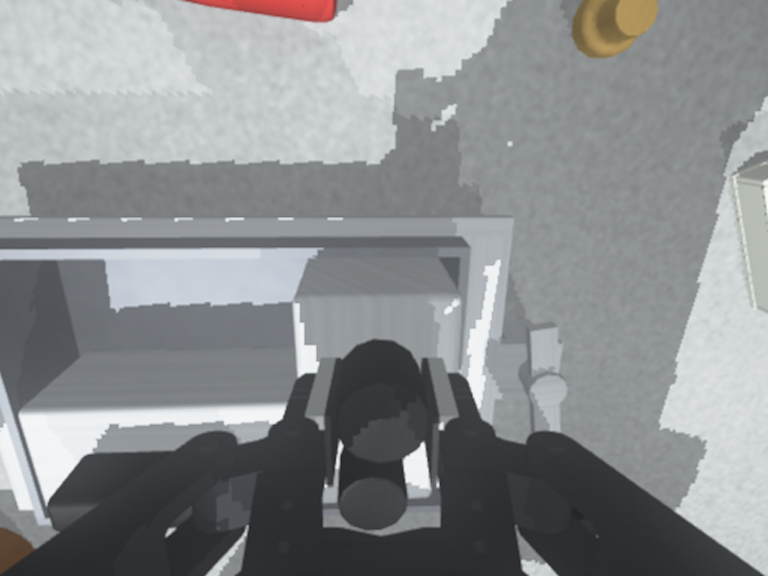

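```bash
python3 -m creep '[[0,-1,-10,0,0],[0,0,-10,0,0],[0,0,-6,0,0],[0,0,-3,0,0],[0,0,-2,0,0],[0,0,0,0,0],[0,0,0,0,0],[0,0,0,0,0],[0,0,0,0,0],[0,0,0,0,0]]'
python3 - <<'E'
from h import *
p=look("w22",["can"])
E
```

```text
clock: 40.6
tcp_pos: [0.6492, -0.0626, 0.0663]
ee_rot: [0.732, -0.68, 0.005, 0.032]
ft_force: [-0.5, -0.2, -1.7]
opening: 0.0263
t 40.60 tcp [649.2 -62.6  66.3] jawyaw -1.496 tilt [-0.036 -0.053 -0.998] F [-0.5 -0.2 -1.7] op 0.0263 q6 1.28
can [([246, 209], 0.65, [645.1, -58.9])]
```

View pics/w22.png

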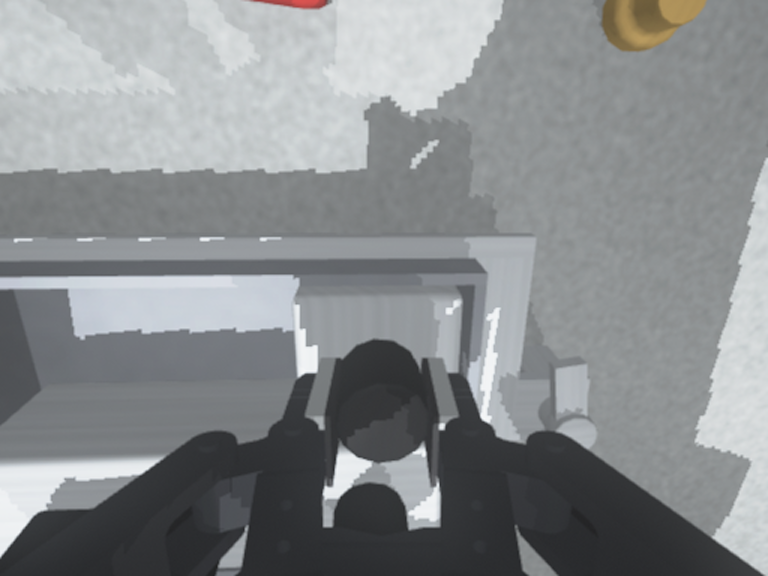

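```bash
python3 -m creep '[[0,0,-1.5,0,0],[0,0,0,0,0.4],[0,0,0,0,0.4],[0,0,0,0,0.4],[0,0,10,0,0.4],[0,0,30,0,0.4],[0,0,35,0,0.4],[-5,-10,35,0,0.5],[-15,-30,20,0,0.5],[-15,-35,0,0,0.5]]'
python3 -m creep '[[-15,-35,0,0,0.5],[-15,-35,0,0,0.5],[-15,-35,0,0,0.5],[-15,-35,0,0,0.5],[-15,-35,0,0,0.5],[-15,-30,0,0,0.5],[-15,-20,0,0,0.5],[-5,-10,0,0,0.5],[0,0,0,0,0.5],[0,0,0,0,0.5]]'
python3 - <<'E'
from h import *
p=look("w23",["jar"])
E
```

```text
clock: 41.95
tcp_pos: [0.6158, -0.1379, 0.2055]
ee_rot: [0.734, -0.679, 0.008, 0.031]
ft_force: [0.8, -0.0, -1.1]
opening: 0.0426
clock: 43.2
tcp_pos: [0.5027, -0.3824, 0.2142]
ee_rot: [0.733, -0.679, 0.014, 0.03]
ft_force: [0.5, 0.1, -0.2]
opening: 0.0427
t 43.20 tcp [ 502.7 -382.4  214.2] jawyaw -1.494 tilt [-0.02  -0.063 -0.998] F [ 0.5  0.1 -0.2] op 0.0427 q6 0.71
jar [([244, 158], 0.6, [502.0, -382.6])]
```

View pics/w23.png

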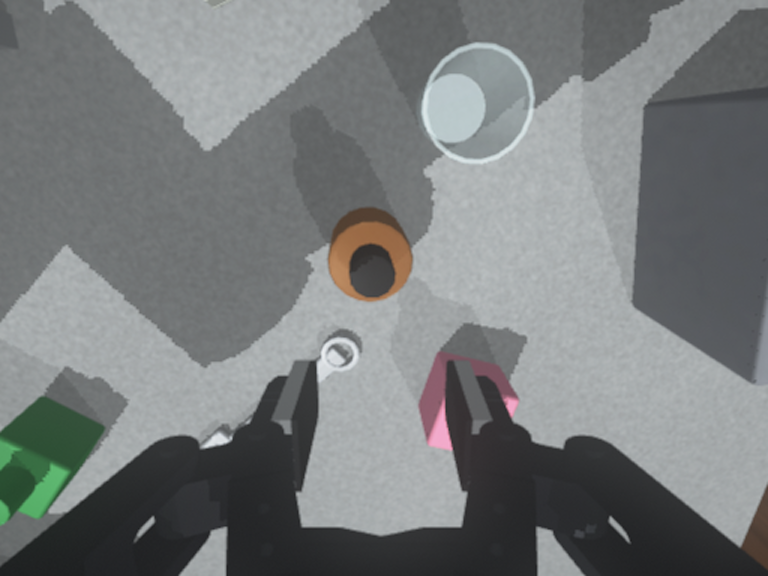

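```bash
python3 -m creep '[[-1,-1,-20,0,0.55],[0,0,-25,0,0.55],[0,0,-25,0,0.55],[0,0,-25,0,0.55],[0,0,-15,0,0.55],[0,0,-5,0,0.55],[0,0,0,0,0.55],[0,0,0,0,0.55],[0,0,0,0,0.55],[0,0,0,0,0.55]]'
python3 - <<'E'
from h import *
p=look("w24",["jar"])
E
```

```text
clock: 44.55
tcp_pos: [0.5024, -0.3802, 0.0918]
ee_rot: [0.734, -0.678, 0.013, 0.03]
ft_force: [-0.4, -0.5, 0.9]
opening: 0.0467
t 44.55 tcp [ 502.4 -380.2   91.8] jawyaw -1.490 tilt [-0.02  -0.062 -0.998] F [-0.4 -0.5  0.9] op 0.0467 q6 0.72
jar [([254, 196], 0.83, [500.1, -384.1])]
```

View pics/w24.png

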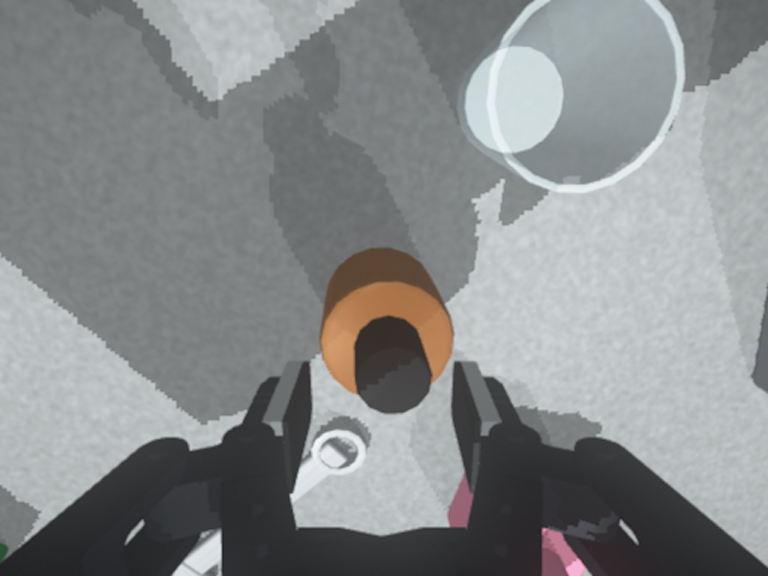

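```bash
python3 -m creep '[[-1,-3.5,-10,0,0.55],[0,0,-8,0,0.55],[0,0,-7,0,0.55],[0,0,-4,0,0.55],[0,0,0,0,0],[0,0,0,0,0],[0,0,0,0,0],[0,0,0,0,0],[0,0,0,0,0],[0,0,0,0,0]]'
python3 -m creep '[[0,0,10,0,0],[0,0,20,0,0],[0,0,25,0,0],[0,0,25,0,0],[0,0,25,0,0],[0,0,15,0,0],[0,0,0,0,0],[0,0,0,0,0],[0,0,0,0,0],[0,0,0,0,0]]'
python3 - <<'E'
from h import *
p=look("w25",["jar"])
E
```

```text
clock: 45.9
tcp_pos: [0.5009, -0.3834, 0.0601]
ee_rot: [0.735, -0.678, 0.013, 0.029]
ft_force: [-1.2, -0.2, -0.0]
opening: 0.0261
clock: 47.15
tcp_pos: [0.5, -0.3826, 0.1874]
ee_rot: [0.735, -0.678, 0.013, 0.03]
ft_force: [-0.1, -0.1, -1.8]
opening: 0.0264
t 47.15 tcp [ 500.  -382.6  187.4] jawyaw -1.490 tilt [-0.021 -0.061 -0.998] F [-0.1 -0.1 -1.8] op 0.0264 q6 0.70
jar [([252, 209], 0.72, [447.5, -394.0])]
```

View pics/w25.png

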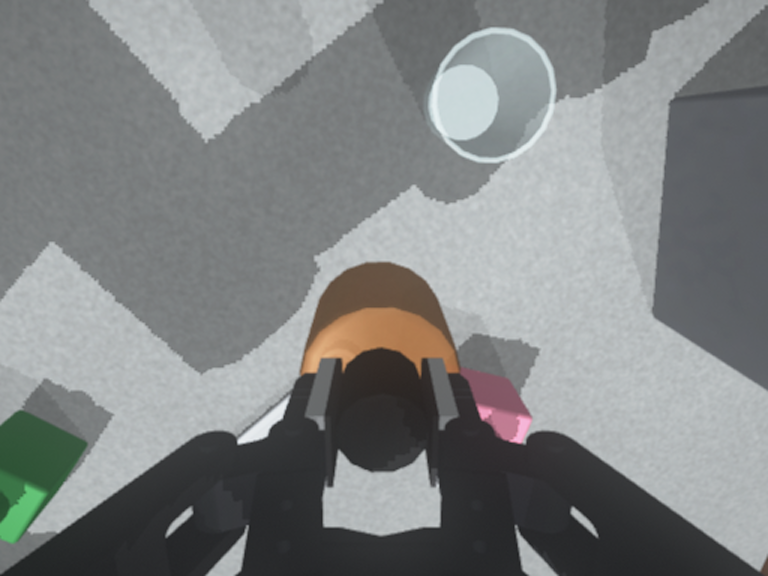

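```bash
python3 -m creep '[[5,15,5,0,0],[11,30,5,0,0],[12,32,0,0,0],[12,32,0,0,0],[12,32,0,0,0],[12,32,0,0,0],[12,32,0,0,0],[12,32,0,0,0],[12,32,0,0,0],[12,32,0,0,0]]'
python3 -m creep '[[12,32,0,0,0],[12,30,0,0,0],[8,20,0,0,0],[4,8,0,0,0],[0,0,0,0,0],[0,0,0,0,0],[0,0,0,0,0],[0,0,0,0,0],[0,0,0,0,0],[0,0,0,0,0]]'
python3 - <<'E'
from h import *
p=look("w26",["jar"])
E
```

```text
clock: 48.5
tcp_pos: [0.6155, -0.0648, 0.2011]
ee_rot: [0.735, -0.678, 0.014, 0.028]
ft_force: [0.7, 0.5, -1.5]
opening: 0.0265
clock: 49.75
tcp_pos: [0.6516, 0.0307, 0.2024]
ee_rot: [0.735, -0.677, 0.014, 0.028]
ft_force: [-0.8, -0.3, -1.5]
opening: 0.0263
t 49.75 tcp [651.6  30.7 202.4] jawyaw -1.489 tilt [-0.017 -0.06  -0.998] F [-0.8 -0.3 -1.5] op 0.0263 q6 1.40
jar [([254, 210], 0.98, [593.7, 16.2]), ([130, 308], 0.92, [447.7, 164.7])]
```

View pics/w26.png

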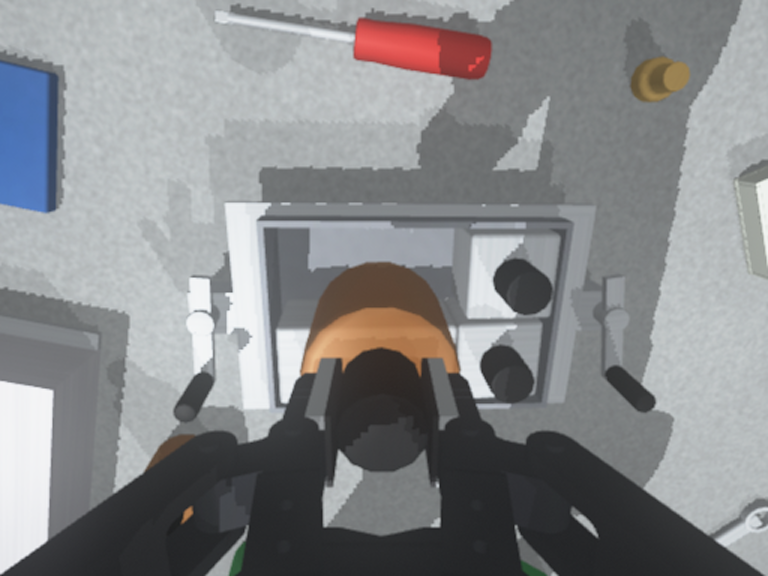

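```bash
python3 -m creep '[[-4,-14,0,0,0],[-3,-10,0,0,0],[0,-3,-15,0,0],[0,0,-25,0,0],[0,0,-25,0,0],[0,0,-20,0,0],[0,0,-10,0,0],[0,0,0,0,0],[0,0,0,0,0],[0,0,0,0,0]]'
python3 - <<'E'
from h import *
p=look("w27",["jar"])
E
```

```text
clock: 51.1
tcp_pos: [0.644, 0.0005, 0.1028]
ee_rot: [0.735, -0.678, 0.015, 0.027]
ft_force: [-0.6, -0.5, -1.5]
opening: 0.0265
t 51.10 tcp [6.440e+02 5.000e-01 1.028e+02] jawyaw -1.490 tilt [-0.016 -0.06  -0.998] F [-0.6 -0.5 -1.5] op 0.0265 q6 1.37
jar [([253, 209], 0.91, [627.1, -4.6])]
```

View pics/w27.png

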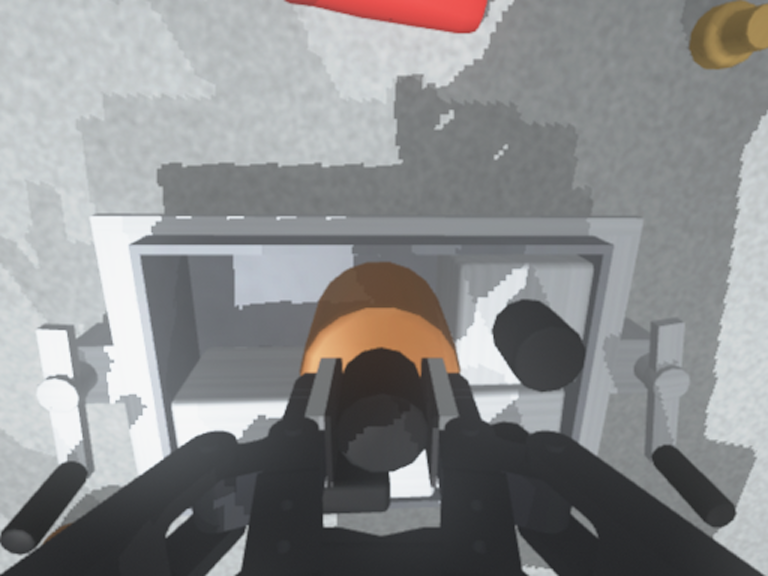

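```bash
python3 -m creep '[[0,4,0,0,0],[0,0,-10,0,0],[0,0,-10,0,0],[0,0,-8,0,0],[0,0,-5,0,0],[0,0,-2,0,0],[0,0,-1,0,0],[0,0,0,0,0],[0,0,0,0,0],[0,0,0,0,0]]'
python3 - <<'E'
from h import *
p=look("w28",["jar"])
E
```

```text
clock: 52.45
tcp_pos: [0.645, 0.0047, 0.0662]
ee_rot: [0.735, -0.678, 0.016, 0.027]
ft_force: [0.8, 1.0, -0.8]
opening: 0.0263
t 52.45 tcp [645.    4.7  66.2] jawyaw -1.490 tilt [-0.013 -0.06  -0.998] F [ 0.8  1.  -0.8] op 0.0263 q6 1.38
jar [([253, 208], 0.94, [643.2, 3.3])]
```

View pics/w28.png

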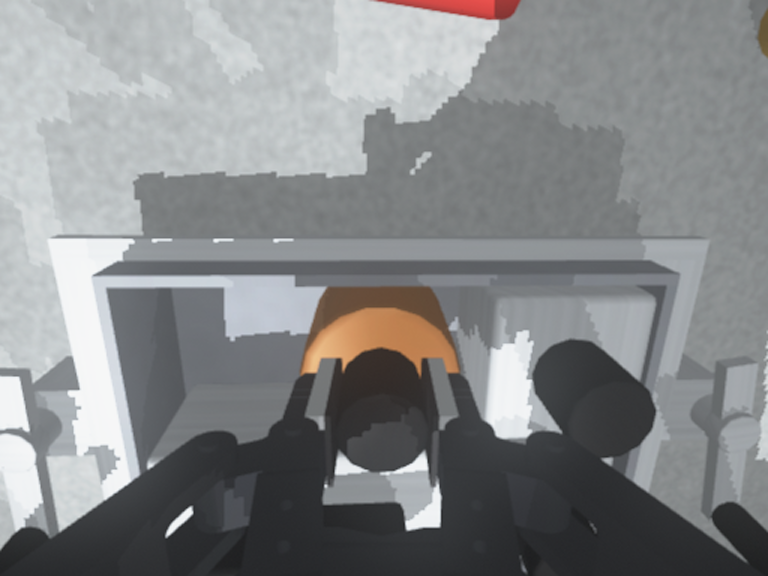

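```bash
python3 -m creep '[[0,0,-1,0,0],[0,0,0,0,0.4],[0,0,0,0,0.4],[0,0,0,0,0.4],[0,0,10,0,0.4],[0,0,30,0,0.4],[0,0,35,0,0.4],[-10,10,30,0,0.5],[-20,15,20,0,0.5],[-25,20,0,0,0.5]]'
python3 -m creep '[[-25,18,0,0,0.5],[-25,18,0,0,0.5],[-25,18,0,0,0.5],[-25,18,0,0,0.5],[-20,15,0,0,0.5],[-10,5,0,0,0.5],[0,0,0,0,0.5],[0,0,0,0,0.5],[0,0,0,0,0.5],[0,0,0,0,0.5]]'
python3 - <<'E'
from h import *
p=look("w29",["jar"])
E
```

```text
clock: 53.8
tcp_pos: [0.5908, 0.0492, 0.1988]
ee_rot: [0.734, -0.679, 0.018, 0.025]
ft_force: [0.6, -0.0, 0.4]
opening: 0.0426
clock: 55.05
tcp_pos: [0.4587, 0.1436, 0.2055]
ee_rot: [0.734, -0.679, 0.022, 0.021]
ft_force: [0.2, -0.7, 0.3]
opening: 0.0429
t 55.05 tcp [458.7 143.6 205.5] jawyaw -1.494 tilt [ 0.003 -0.061 -0.998] F [ 0.2 -0.7  0.3] op 0.0429 q6 1.61
jar [([225, 169], 0.76, [451.1, 165.5]), ([266, 257], 0.59, [341.9, 108.4])]
```

View pics/w29.png

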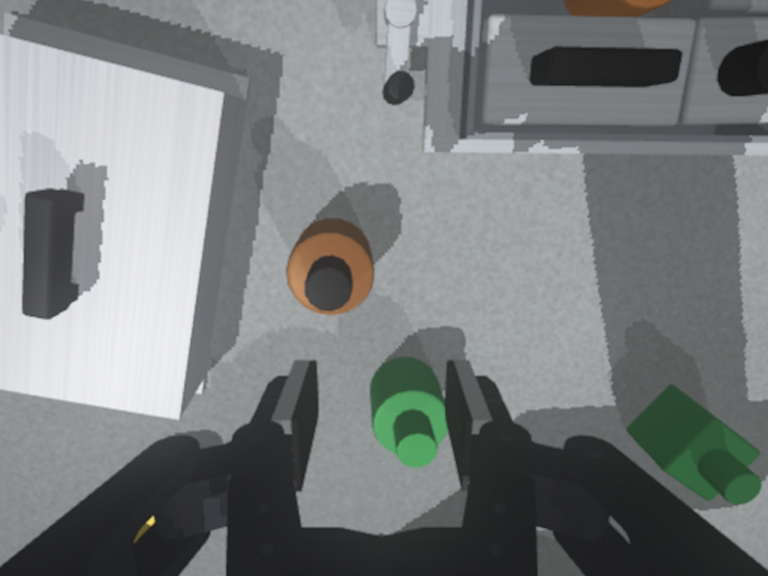

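```bash
python3 -m creep '[[-4,11,0,0,0.55],[-4,10,-15,0,0.55],[0,0,-25,0,0.55],[0,0,-25,0,0.55],[0,0,-25,0,0.55],[0,0,-12,0,0.55],[0,0,-5,0,0.55],[0,0,0,0,0.55],[0,0,0,0,0.55],[0,0,0,0,0.55]]'
python3 - <<'E'
from h import *
p=look("w30",["jar"])
E
```

```text
clock: 56.4
tcp_pos: [0.4479, 0.1695, 0.0929]
ee_rot: [0.735, -0.678, 0.022, 0.021]
ft_force: [-0.2, 0.2, 0.2]
opening: 0.047
t 56.40 tcp [447.9 169.5  92.9] jawyaw -1.490 tilt [ 0.004 -0.06  -0.998] F [-0.2  0.2  0.2] op 0.0470 q6 1.68
jar [([252, 193], 0.81, [450.2, 167.1]), ([310, 310], 0.7, [341.9, 106.2])]
```

View pics/w30.png

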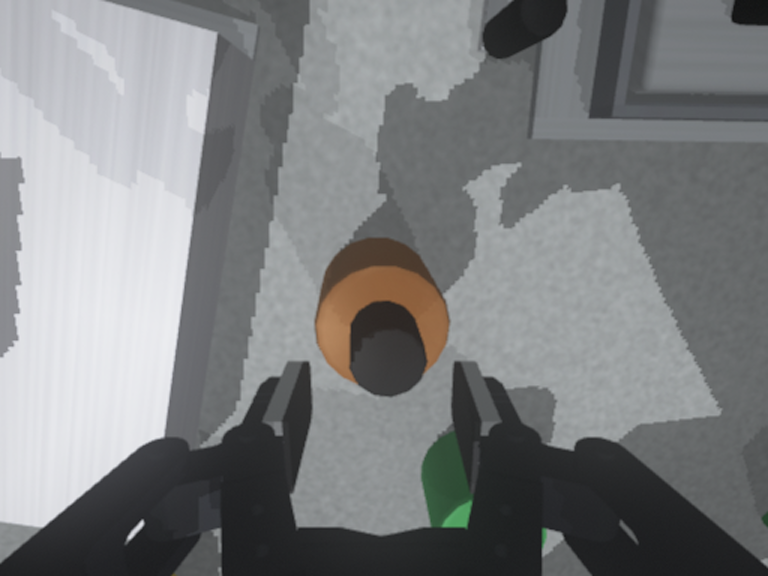

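```bash
python3 -m creep '[[3,-3,-8,0,0.55],[0,0,-8,0,0.55],[0,0,-8,0,0.55],[0,0,-5,0,0.55],[0,0,0,0,0],[0,0,0,0,0],[0,0,0,0,0],[0,0,0,0,0],[0,0,0,0,0],[0,0,0,0,0]]'
python3 -m creep '[[0,0,10,0,0],[0,0,20,0,0],[0,0,25,0,0],[0,0,25,0,0],[0,0,25,0,0],[0,0,15,0,0],[0,0,0,0,0],[0,0,0,0,0],[0,0,0,0,0],[0,0,0,0,0]]'
python3 - <<'E'
from h import *
p=look("w31",["jar"])
E
```

```text
clock: 57.75
tcp_pos: [0.451, 0.1667, 0.0621]
ee_rot: [0.735, -0.678, 0.021, 0.021]
ft_force: [-0.6, 1.0, 0.4]
opening: 0.0262
clock: 59.0
tcp_pos: [0.4474, 0.1649, 0.1834]
ee_rot: [0.735, -0.678, 0.02, 0.024]
ft_force: [-0.2, -0.4, -1.6]
opening: 0.0263
t 59.00 tcp [447.4 164.9 183.4] jawyaw -1.490 tilt [-0.004 -0.063 -0.998] F [-0.2 -0.4 -1.6] op 0.0263 q6 1.66
jar [([249, 211], 0.85, [397.9, 157.0])]
```

View pics/w31.png

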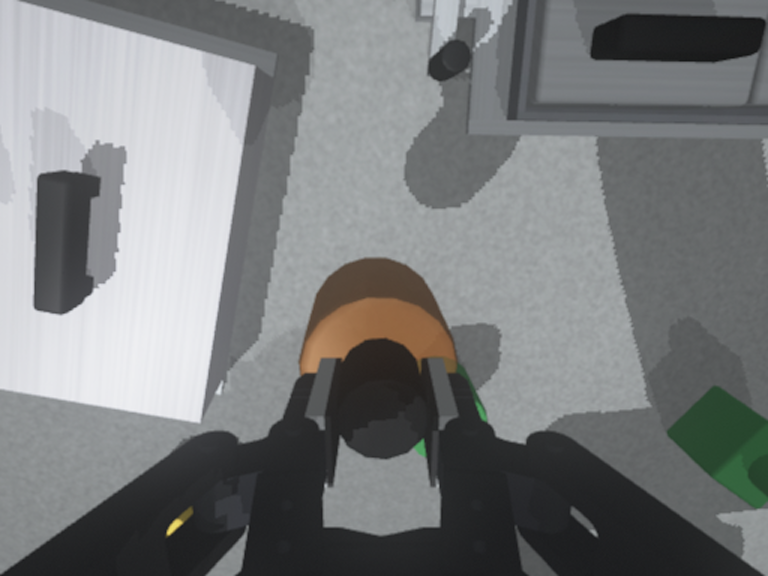

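```bash
python3 -m creep '[[8,-3,10,0,0],[20,-9,5,0,0],[25,-13,0,0,0],[25,-13,0,0,0],[25,-13,0,0,0],[25,-13,0,0,0],[25,-13,0,0,0],[18,-10,0,0,0],[8,-5,0,0,0],[0,0,0,0,0]]'
python3 - <<'E'
from h import *
p=look("w32",["jar"])
E
```

```text
clock: 60.35
tcp_pos: [0.6382, 0.0674, 0.205]
ee_rot: [0.734, -0.678, 0.023, 0.022]
ft_force: [0.3, 0.1, -3.1]
opening: 0.026
t 60.35 tcp [638.2  67.4 205. ] jawyaw -1.491 tilt [ 0.004 -0.063 -0.998] F [ 0.3  0.1 -3.1] op 0.0260 q6 1.46
jar [([301, 161], 0.77, [645.5, 3.1]), ([251, 208], 0.74, [585.8, 55.1])]
```

View pics/w32.png

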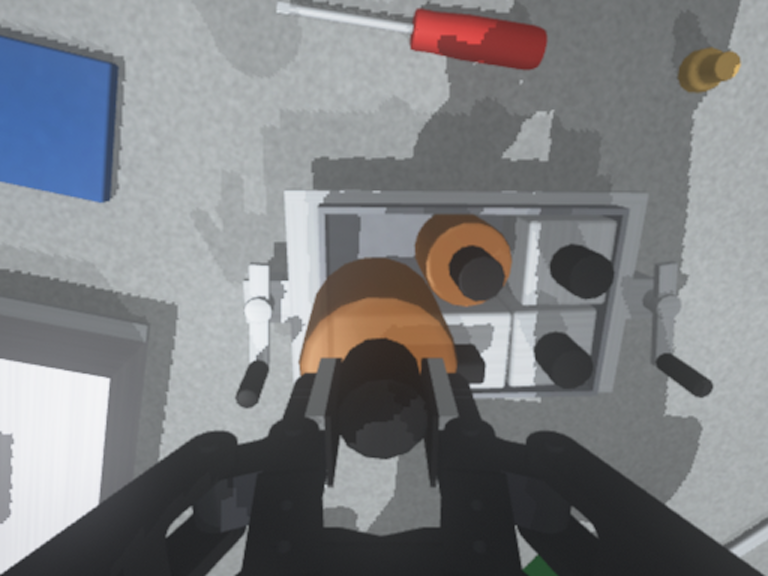

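```bash
python3 -m creep '[[1.5,-2,-15,0,0],[0,0,-25,0,0],[0,0,-25,0,0],[0,0,-18,0,0],[0,0,-8,0,0],[0,0,-2,0,0],[0,0,0,0,0],[0,0,0,0,0],[0,0,0,0,0],[0,0,0,0,0]]'
python3 - <<'E'
from h import *
p=look("w33",["jar"])
E
```

```text
clock: 61.7
tcp_pos: [0.6443, 0.0665, 0.1198]
ee_rot: [0.736, -0.676, 0.031, 0.017]
ft_force: [-0.3, -0.4, 2.3]
opening: 0.0262
t 61.70 tcp [644.3  66.5 119.8] jawyaw -1.487 tilt [ 0.022 -0.067 -0.998] F [-0.3 -0.4  2.3] op 0.0262 q6 1.47
jar [([315, 195], 0.87, [641.1, 4.9]), ([250, 213], 0.76, [620.7, 61.6])]
```

View pics/w33.png

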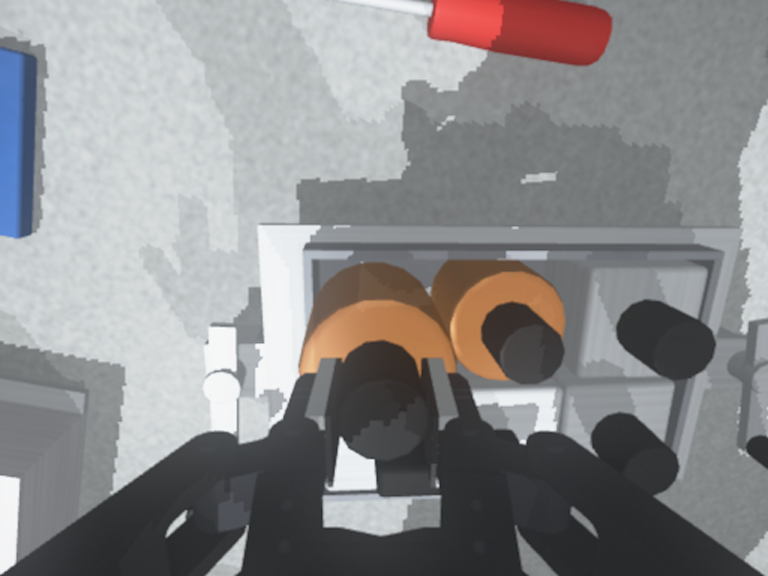

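```bash
python3 -m creep '[[0,0,10,0,0],[0,0,8,0,0],[0,0,0,0,0],[0,0,0,0,0],[0,0,0,0,0],[0,0,0,0,0],[0,0,0,0,0],[0,0,0,0,0],[0,0,0,0,0],[0,0,0,0,0]]'
python3 - <<'E'
from h import *
p=look("w34",["jar"],s=1)
save(p,"w34c",(180,130,400,320),3.5)
print([(d['p'],d['box']) for d in manip.masks_of(p,"jar")])
o=manip.get_obs();zb=o["tcp_pos"][2]-.062
# predicted outlines of jar in hand: assume centre c, axis vertical ; print for candidates
for zz,r in[(zb,.0285),(zb+.056,.0285)]:
  for dx,dy in[(0,0)]:
    c=o["tcp_pos"][:2]+[dx,dy]
    P=np.array([proj(p,[c[0]+r*np.cos(a),c[1]+r*np.sin(a),zz]) for a in np.linspace(0,6.28,200)])
    print(zz,P.min(0).round(1),P.max(0).round(1))
E
```

```text
clock: 63.05
tcp_pos: [0.6422, 0.0668, 0.136]
ee_rot: [0.736, -0.676, 0.028, 0.019]
ft_force: [-0.0, -0.1, -1.5]
opening: 0.0259
t 63.05 tcp [642.2  66.8 136. ] jawyaw -1.487 tilt [ 0.016 -0.066 -0.998] F [-0.  -0.1 -1.5] op 0.0259 q6 1.47
jar [([251, 212], 0.94, [613.7, 60.0]), ([314, 185], 0.59, [644.0, 3.0])]
[(0.94, [286.2, 163.4, 370.0, 240.1]), (0.59, [200.2, 175.5, 306.3, 309.7])]
0.0740343780204415 [209.3 170.2] [291.4 247.4]
0.1300343780204415 [201.9 195.8] [310.3 294.2]
```

View pics/w34c.png

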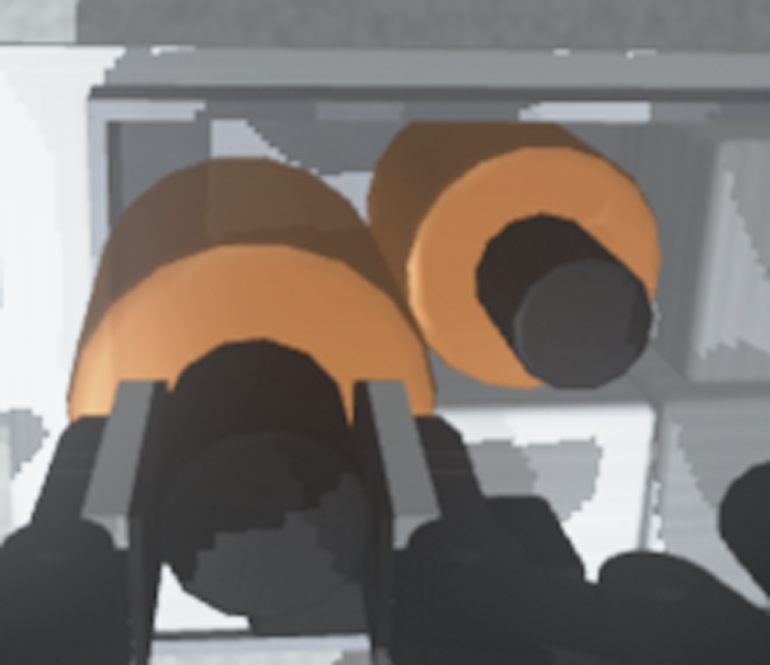

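```bash
python3 -m creep '[[1,-3,0,0,0],[1,-1.5,0,0,0],[0,0,-5,0,0],[0,0,-8,0,0],[0,0,-8,0,0],[0,0,-5,0,0],[0,0,0,0,0],[0,0,0,0,0],[0,0,0,0,0],[0,0,0,0,0]]'
python3 - <<'E'
from h import *
p=look("w35",["jar"],s=1)
save(p,"w35c",(180,130,400,320),3.5)
E
```

```text
clock: 64.45
tcp_pos: [0.6441, 0.062, 0.1078]
ee_rot: [0.736, -0.676, 0.028, 0.019]
ft_force: [-0.4, 0.4, -0.7]
opening: 0.0261
t 64.45 tcp [644.1  62.  107.8] jawyaw -1.487 tilt [ 0.016 -0.066 -0.998] F [-0.4  0.4 -0.7] op 0.0261 q6 1.47
jar [([250, 212], 0.87, [625.4, 58.8]), ([318, 194], 0.78, [644.9, 1.8])]
```

View pics/w35c.png

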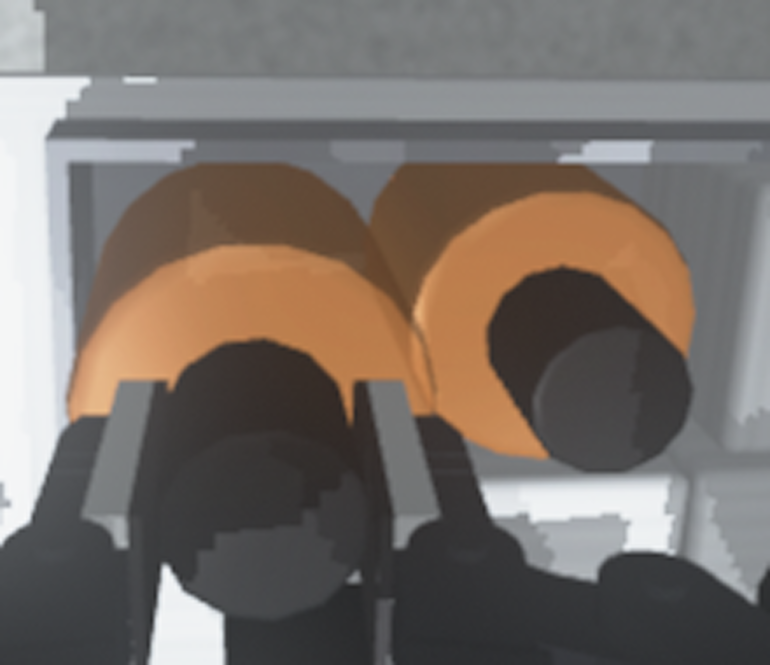

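```bash
python3 -m creep '[[0,0,-6,0,0],[0,0,-9,0,0],[0,0,-9,0,0],[0,0,-7,0,0],[0,0,-3,0,0],[0,0,-2,0,0],[0,0,0,0,0],[0,0,0,0,0],[0,0,0,0,0],[0,0,0,0,0]]'
python3 - <<'E'
from h import *
p=look("w36",["jar"],s=1)
save(p,"w36c",(180,130,400,320),3.5)
E
```

```text
clock: 65.8
tcp_pos: [0.6441, 0.062, 0.0693]
ee_rot: [0.736, -0.676, 0.028, 0.019]
ft_force: [-0.1, -0.4, -1.2]
opening: 0.0261
t 65.80 tcp [644.1  62.   69.3] jawyaw -1.487 tilt [ 0.016 -0.066 -0.998] F [-0.1 -0.4 -1.2] op 0.0261 q6 1.47
jar [([327, 214], 0.63, [642.1, 4.8]), ([247, 214], 0.58, [638.4, 63.7])]
```

View pics/w36c.png

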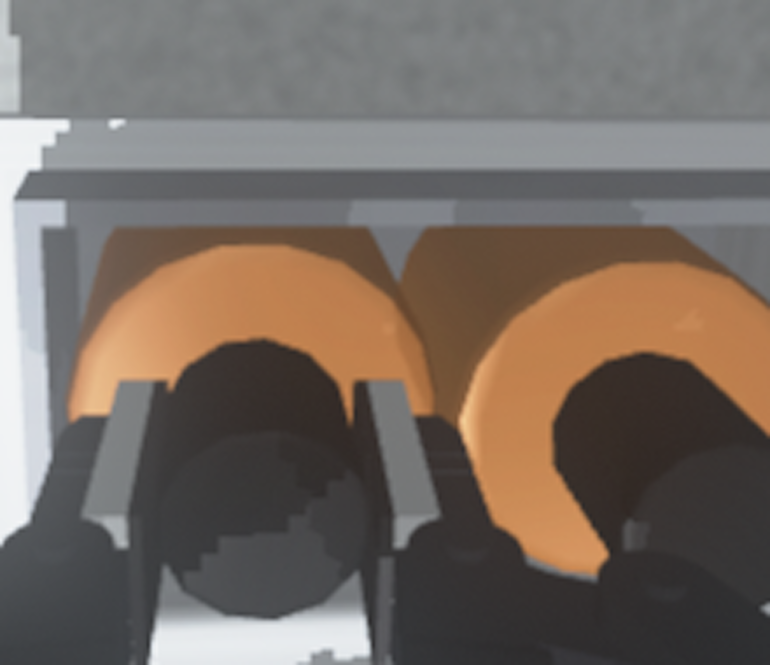

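```bash
python3 -m creep '[[0,0,-1.5,0,0],[0,0,0,0,0.4],[0,0,0,0,0.4],[0,0,0,0,0.4],[0,0,10,0,0.4],[0,0,30,0,0.4],[0,0,35,0,0.4],[-15,15,30,0,0.5],[-20,20,20,0,0.5],[-20,20,0,0,0.5]]'
python3 -c "
from h import *
st()"
python3 -m creep '[[-20,30,25,0,0.5],[-20,30,25,0,0.5],[-20,30,25,0,0.5],[-20,30,25,0,0.5],[-20,30,20,0,0.5],[0,30,20,0,0.5],[0,0,0,0,0.5],[0,0,0,0,0.5],[0,0,0,0,0.5],[0,0,0,0,0.5]]'
python3 - <<'E'
from h import *
p=look("w37",["cover","tray","jar","can","twin"])
print(mask(p,"cover",.062))
E
```

```text
clock: 67.15
tcp_pos: [0.5903, 0.1169, 0.2024]
ee_rot: [0.735, -0.677, 0.031, 0.016]
ft_force: [0.2, 1.7, -0.0]
opening: 0.0428
t 67.15 tcp [590.3 116.9 202.4] jawyaw -1.490 tilt [ 0.023 -0.066 -0.998] F [ 0.2  1.7 -0. ] op 0.0428 q6 1.55
clock: 68.4
tcp_pos: [0.4844, 0.3011, 0.3527]
ee_rot: [0.735, -0.678, 0.032, 0.013]
ft_force: [-0.5, 0.2, 0.1]
opening: 0.0427
t 68.40 tcp [484.4 301.1 352.7] jawyaw -1.491 tilt [ 0.03  -0.063 -0.998] F [-0.5  0.2  0.1] op 0.0427 q6 1.88
cover [([226, 163], 0.93, [460.3, 322.1])]
tray [([438, 78], 0.78, [615.1, 4.5])]
jar [([408, 54], 0.8, [643.7, 59.3]), ([445, 52], 0.8, [652.1, 2.7]), ([345, 235], 0.75, [346.0, 108.2]), ([231, 282], 0.64, [246.1, 302.2])]
can [([474, 100], 0.94, [587.7, -63.1]), ([471, 255], 0.91, [319.0, -134.6]), ([484, 57], 0.65, [651.0, -60.6]), ([448, 52], 0.49, [652.6, -0.6])]
twin [([419, 97], 0.72, [584.4, 28.9]), ([484, 57], 0.39, [650.9, -60.8])]
[(0.73, array([467.8, 320.6]), array([151.4, 224.4]), np.float64(1.404))]
```

View pics/w37.png

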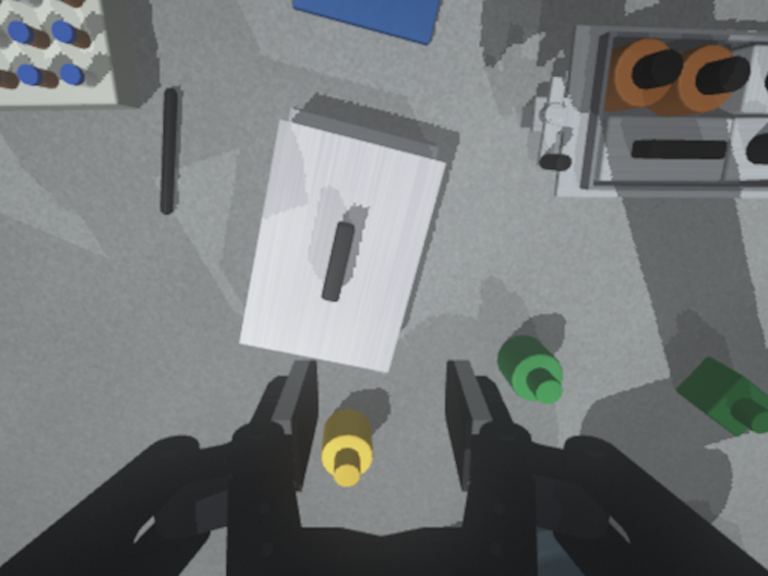

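```bash
python3 -m creep '[[0,0,-62,0,0.5],[0,0,-62,0,0.5],[0,0,0,0,0.5],[0,0,20,0,0.5],[0,0,20,0,0.5],[0,0,20,0,0.5],[0,0,20,0,0.5],[0,0,20,0,0.5],[0,0,0,0,0.5],[0,0,0,0,0.5]]'
python3 -c "
from h import *
st()"
python3 -m creep '[[-62,0,0,0,0.5],[0,0,0,0,0.5],[10,0,0,0,0.5],[10,0,0,0,0.5],[10,0,0,0,0.5],[10,0,0,0,0.5],[10,0,0,0,0.5],[10,0,0,0,0.5],[0,0,0,0,0.5],[0,0,0,0,0.5]]'
python3 -c "
from h import *
st()"
```

```text
clock: 70.0
tcp_pos: [0.4901, 0.3045, 0.3536]
ee_rot: [0.735, -0.677, 0.039, -0.001]
ft_force: [-0.4, -0.2, -0.4]
opening: 0.0425
t 70.00 tcp [490.1 304.5 353.6] jawyaw -1.491 tilt [ 0.06  -0.051 -0.997] F [-0.4 -0.2 -0.4] op 0.0425 q6 1.88
clock: 71.25
tcp_pos: [0.4936, 0.3034, 0.3502]
ee_rot: [0.734, -0.678, 0.038, 0.001]
ft_force: [0.6, 1.3, 0.1]
opening: 0.0427
t 71.25 tcp [493.6 303.4 350.2] jawyaw -1.494 tilt [ 0.054 -0.054 -0.997] F [0.6 1.3 0.1] op 0.0427 q6 1.88
```

```bash
python3 -m creep '[[0,0,-20,0.167,0.5],[0,0,-20,0.167,0.5],[0,0,-20,0.167,0.5],[0,0,-20,0.167,0.5],[0,0,-20,0.167,0.5],[0,0,-15,0.167,0.5],[0,0,0,0.167,0.5],[0,0,0,0.167,0.5],[0,0,62,0,0.5],[0,0,62,0,0.5]]'
python3 -c "
from h import *
st()"
python3 -m creep '[[0,0,0,0,0.5],[0,0,-20,0,0.5],[0,0,-20,0,0.5],[0,0,-20,0,0.5],[0,0,-20,0,0.5],[0,0,-20,0,0.5],[0,0,-20,0,0.5],[0,0,0,0,0.5],[0,0,62,0,0.5],[0,0,62,0,0.5]]'
python3 -c "
from h import *
st()"
```

```text
clock: 72.5
tcp_pos: [0.4865, 0.3033, 0.3532]
ee_rot: [0.998, -0.054, 0.023, -0.023]
ft_force: [0.6, 0.1, 0.1]
opening: 0.0427
t 72.50 tcp [486.5 303.3 353.2] jawyaw -0.109 tilt [ 0.048  0.043 -0.998] F [0.6 0.1 0.1] op 0.0427 q6 0.46
clock: 73.75
tcp_pos: [0.4731, 0.2996, 0.3325]
ee_rot: [0.998, -0.053, 0.007, -0.016]
ft_force: [1.2, 0.0, 0.5]
opening: 0.0425
t 73.75 tcp [473.1 299.6 332.5] jawyaw -0.106 tilt [ 0.016  0.031 -0.999] F [1.2 0.  0.5] op 0.0425 q6 0.46
```

```bash
python3 -m creep '[[0,0,0,-0.167,0.5],[0,0,-20,-0.167,0.5],[0,0,-20,-0.167,0.5],[0,0,-20,0,0.5],[0,0,-20,0,0.5],[0,0,-20,0,0.5],[0,0,-20,0,0.5],[0,0,0,0,0.5],[0,0,62,0,0.5],[0,0,62,0,0.5]]'
python3 -m creep '[[0,0,0,0,0.5],[0,0,0,0,0.5],[0,0,0,0,0.5],[0,0,0,0,0.5],[0,0,0,0,0.5],[0,0,0,0,0.5],[0,0,0,0,0.5],[0,0,0,0,0.5],[0,0,0,0,0.5],[0,0,0,0,0.5]]'
python3 -c "
from h import *
st()"
```

```text
clock: 75.0
tcp_pos: [0.4692, 0.2987, 0.335]
ee_rot: [0.952, -0.306, 0.011, -0.011]
ft_force: [0.9, -0.1, 0.6]
opening: 0.0427
clock: 76.25
tcp_pos: [0.4701, 0.2991, 0.3387]
ee_rot: [0.952, -0.306, 0.014, -0.013]
ft_force: [-0.2, -0.4, -0.1]
opening: 0.0429
t 76.25 tcp [470.1 299.1 338.7] jawyaw -0.623 tilt [ 0.034  0.016 -0.999] F [-0.2 -0.4 -0.1] op 0.0429 q6 0.98
```

```bash
python3 -m creep '[[0,0,-10,0,0.5],[0,0,-10,0,0.5],[0,0,-10,0,0.5],[0,0,-10,0,0.5],[0,0,-10,0,0.5],[0,0,-10,0,0.5],[0,0,-10,0,0.5],[0,0,-10,0,0.5],[0,0,-10,0,0.5],[0,0,0,0,0.5]]'
python3 -c "
from h import *
st()"
python3 -m creep '[[0,0,62,0,0.5],[0,0,62,0,0.5],[0,0,0,0,0.5],[0,0,0,0,0.5],[0,0,0,0,0.5],[0,0,-10,0,0.5],[0,0,-10,0,0.5],[0,0,-10,0,0.5],[0,0,-10,0,0.5],[0,0,0,0,0.5]]'
python3 -c "
from h import *
st()"
```

```text
clock: 77.5
tcp_pos: [0.4692, 0.2988, 0.2408]
ee_rot: [0.952, -0.306, 0.013, -0.012]
ft_force: [-0.3, 0.1, 0.6]
opening: 0.0426
t 77.50 tcp [469.2 298.8 240.8] jawyaw -0.623 tilt [ 0.031  0.015 -0.999] F [-0.3  0.1  0.6] op 0.0426 q6 0.98
clock: 78.75
tcp_pos: [0.4665, 0.2977, 0.3193]
ee_rot: [0.952, -0.306, 0.009, -0.009]
ft_force: [0.2, -0.9, -0.8]
opening: 0.0429
t 78.75 tcp [466.5 297.7 319.3] jawyaw -0.623 tilt [ 0.022  0.012 -1.   ] F [ 0.2 -0.9 -0.8] op 0.0429 q6 0.98
```

```bash
python3 -m creep '[[-1,3,0,-0.167,0.6],[-1,3,0,-0.167,0.6],[-1,3,0,-0.167,0.6],[-1,3,0,-0.167,0.6],[0,3,0,-0.167,0.6],[0,3,0,-0.167,0.6],[0,3,0,0,0.6],[0,0,0,0,0.6],[0,0,0,0,0.6],[0,0,0,0,0.6]]'
python3 - <<'E'
from h import *
p=look("w38",["cover"])
print(mask(p,"cover",.062))
E
```

```text
clock: 80.0
tcp_pos: [0.4638, 0.3198, 0.3223]
ee_rot: [-0.678, 0.735, -0.014, 0.006]
ft_force: [0.6, 0.3, -0.5]
opening: 0.051
t 80.00 tcp [463.8 319.8 322.3] jawyaw -1.652 tilt [ 0.027 -0.012 -1.   ] F [ 0.6  0.3 -0.5] op 0.0510 q6 2.07
cover [([251, 154], 0.81, [462.5, 322.9])]
[(0.71, array([466.1, 321.2]), array([149.9, 220.2]), np.float64(1.406))]
```

View pics/w38.png

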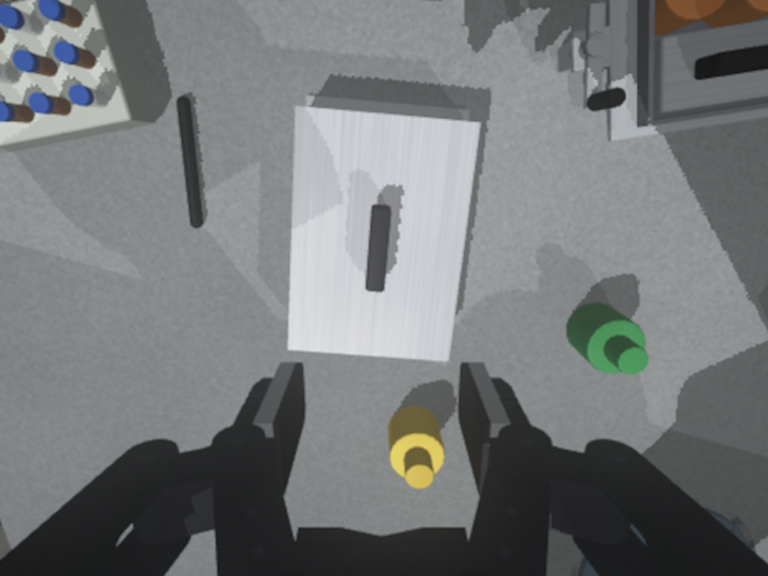

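Run:
```python
from h import *
p=wrist()
U=[(295,107),(480,123),(448,361),(288,350)]
P=np.array([ray(p,(u[0]/1.5,u[1]/1.5),.062)[:2]*1000 for u in U]);print(P.round(1),P.mean(0))
for a,b in((0,1),(3,2),(0,3),(1,2)):
    d=P[b]-P[a];print(np.arctan2(d[1],d[0]).round(3),np.linalg.norm(d).round(1))
H=np.array([ray(p,(u[0]/1.5,u[1]/1.5),.094)[:2]*1000 for u in [(380,207),(374,290)]]);d=H[1]-H[0];print(H,np.arctan2(d[1],d[0]),H.mean(0))
```

```text
[[576.8 378.9]
 [552.6 231.2]
 [344.4 266. ]
 [368.3 413.4]] [460.5045446  322.40440854]
-1.733 149.7
-1.732 149.3
2.978 211.4
2.976 211.1
[[495.59984496 317.56597724]
 [428.56040517 328.07853682]] 2.9860477755240056 [462.08012506 322.82225703]
```

```bash
python3 -m creep '[[-1.5,1.5,-10,-0.08,0.5],[-1,1,-15,0,0.5],[0,0,-15,0,0.5],[0,0,-15,0,0.5],[0,0,-15,0,0.5],[0,0,-15,0,0.5],[0,0,-15,0,0.5],[0,0,-15,0,0.5],[0,0,-15,0,0.5],[0,0,-15,0,0.5]]'
python3 -m creep '[[0,0,-15,0,0.5],[0,0,-15,0,0.5],[0,0,-15,0,0.5],[0,0,-12,0,0.5],[0,0,-6,0,0.5],[0,0,0,0,0.5],[0,0,0,0,0.5],[0,0,0,0,0.5],[0,0,0,0,0.5],[0,0,0,0,0.5]]'
python3 - <<'E'
from h import *
p=look("w39",["cover"])
E
```

```text
clock: 81.45
tcp_pos: [0.4614, 0.3221, 0.1685]
ee_rot: [-0.648, 0.761, -0.014, 0.006]
ft_force: [0.2, -0.5, -0.1]
opening: 0.0426
clock: 82.7
tcp_pos: [0.462, 0.3224, 0.1015]
ee_rot: [-0.648, 0.761, -0.014, 0.007]
ft_force: [-0.2, 0.9, -0.1]
opening: 0.0431
t 82.70 tcp [462.  322.4 101.5] jawyaw -1.731 tilt [ 0.028 -0.013 -1.   ] F [-0.2  0.9 -0.1] op 0.0431 q6 2.16
cover [([255, 197], 0.66, [460.1, 322.4])]
```

View pics/w39.png

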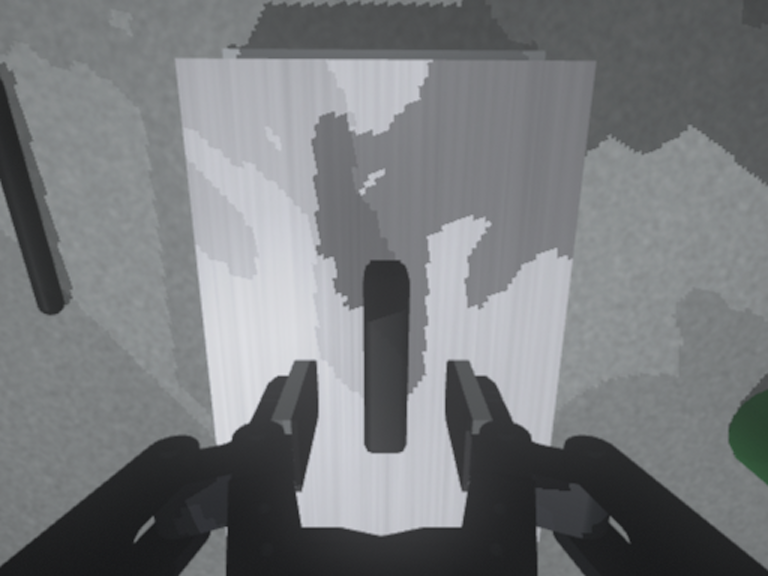

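```bash
python3 -m creep '[[-1,0,-10,0,0.5],[0,0,-10,0,0.5],[0,0,-9,0,0.5],[0,0,-4,0,0.5],[0,0,0,0,0.5],[0,0,0,0,0],[0,0,0,0,0],[0,0,0,0,0],[0,0,0,0,0],[0,0,0,0,0]]'
python3 -c "
from h import *
st()"
python3 -m creep '[[0,0,8,0,0],[0,0,10,0,0],[0,0,10,0,0],[0,0,10,0,0],[0,0,10,0,0],[0,0,10,0,0],[0,0,0,0,0],[0,0,0,0,0],[0,0,0,0,0],[0,0,0,0,0]]'
python3 - <<'E'
from h import *
p=look("w40",["cover"])
E
```

```text
clock: 84.05
tcp_pos: [0.4604, 0.322, 0.0654]
ee_rot: [-0.648, 0.762, -0.014, 0.006]
ft_force: [0.4, -0.7, -0.6]
opening: 0.0151
t 84.05 tcp [460.4 322.   65.4] jawyaw -1.732 tilt [ 0.027 -0.013 -1.   ] F [ 0.4 -0.7 -0.6] op 0.0151 q6 2.17
clock: 85.3
tcp_pos: [0.4581, 0.3213, 0.1254]
ee_rot: [-0.648, 0.761, -0.013, 0.004]
ft_force: [0.6, -0.3, -4.3]
opening: 0.0152
t 85.30 tcp [458.1 321.3 125.4] jawyaw -1.731 tilt [ 0.023 -0.015 -1.   ] F [ 0.6 -0.3 -4.3] op 0.0152 q6 2.16
cover [([252, 207], 0.68, [439.3, 325.9])]
```

View pics/w40.png

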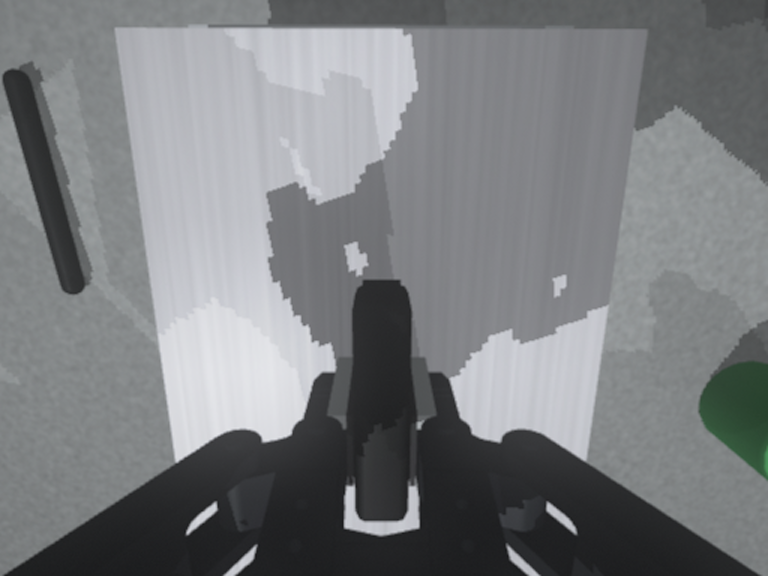

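```bash
python3 -m creep '[[0,0,10,0,0],[0,0,15,0,0],[0,0,15,0,0],[0,0,15,0,0],[0,0,15,0,0],[0,0,5,0.06,0],[0,-5,0,0.1,0],[3,-10,0,0.1,0],[7,-15,0,0.1,0],[8,-18,0,0.1,0]]'
python3 -m creep '[[9,-18,0,0.1,0],[9,-18,0,0.1,0],[9,-18,0,0.1,0],[9,-18,0,0.1,0],[9,-18,0,0.1,0],[9,-18,0,0.1,0],[9,-18,0,0.1,0],[9,-18,0,0.1,0],[9,-18,0,0.1,0],[9,-18,0,0.1,0]]'
python3 -c "
from h import *
st()"
```

```text
clock: 86.65
tcp_pos: [0.4774, 0.2738, 0.2124]
ee_rot: [0.81, -0.586, 0.013, -0.01]
ft_force: [0.1, -0.4, -4.3]
opening: 0.0148
clock: 87.9
tcp_pos: [0.5707, 0.0875, 0.2214]
ee_rot: [0.994, -0.109, 0.008, -0.017]
ft_force: [0.9, 0.0, -4.5]
opening: 0.0147
t 87.90 tcp [570.7  87.5 221.4] jawyaw -0.218 tilt [ 0.02   0.031 -0.999] F [ 0.9  0.  -4.5] op 0.0147 q6 0.15
```

```bash
python3 -m creep '[[7,-16,0,0.09,0],[7,-16,0,0.09,0],[7,-16,0,0.09,0],[7,-14,0,0.01,0],[7,-12,0,0,0],[4,-6,0,0,0],[1,-2,0,0,0],[0,0,0,0,0],[0,0,0,0,0],[0,0,0,0,0]]'
python3 - <<'E'
from h import *
p=look("w41",["cover"])
q=manip.grab_frame("top");save(q,"top1",(170,80,370,250),4)
E
```

```text
clock: 89.15
tcp_pos: [0.6128, 0.002, 0.225]
ee_rot: [0.999, 0.034, 0.007, -0.018]
ft_force: [-0.7, -0.3, -5.2]
opening: 0.0153
t 89.15 tcp [612.8   2.  225. ] jawyaw 0.068 tilt [ 0.012  0.035 -0.999] F [-0.7 -0.3 -5.2] op 0.0153 q6 -0.28
cover [([251, 206], 0.95, [614.4, -45.1])]
```

View pics/w41.png

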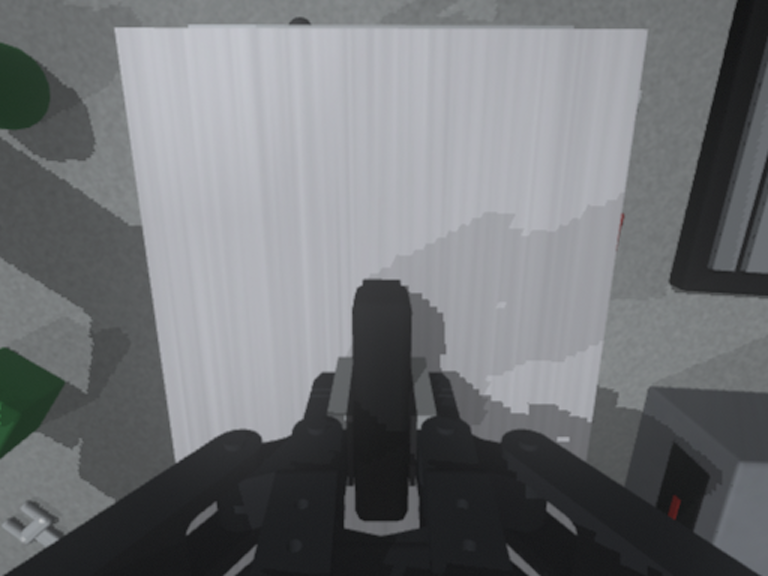

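View pics/top1.png

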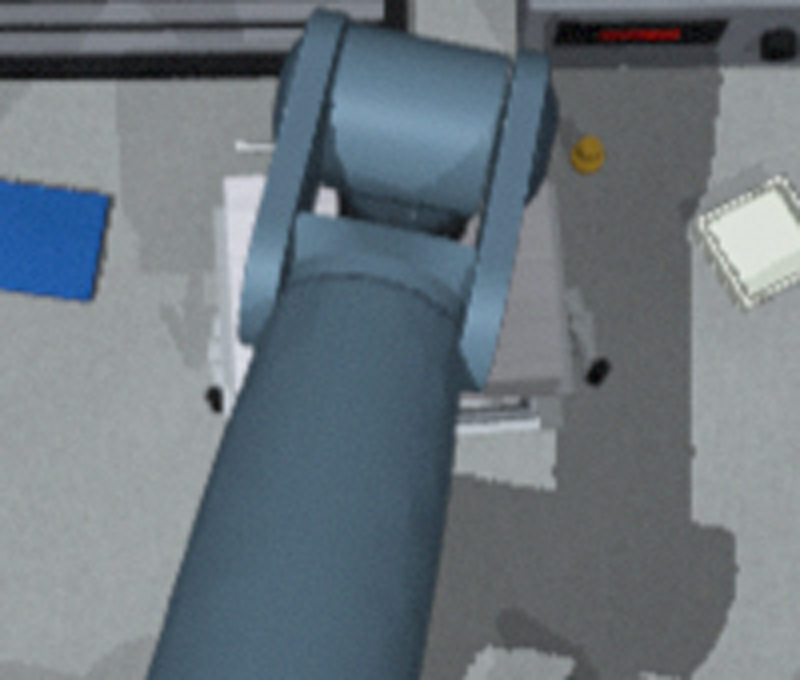

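Run:
```python
from h import *
p=wrist()
z=manip.get_obs()["tcp_pos"][2]-.0655+.062
for z in (z-.004,z,z+.004):
    A,B=[ray(p,(u[0]/1.5,u[1]/1.5),z)[:2]*1000 for u in [(117,28),(647,29)]]
    d=(B-A);L=np.linalg.norm(d);d/=L;m=(A+B)/2
    print(z,L,np.arctan2(d[1],d[0]),"centre",m+106*np.array([d[1],-d[0]]))
```

```text
0.21755270647231503 153.80444860719044 0.06935998330602124 centre [612.8873992    6.61928062]
0.22155270647231504 149.77256986116282 0.06935998330602125 centre [612.8643535    5.69383246]
0.22555270647231504 145.74069111513506 0.069359983306021 centre [612.8413078    4.76838429]
```

Run:
```python
from h import *
p=wrist(); o=manip.get_obs()
zb=o["tcp_pos"][2]-.0655
for z in(.094,.072):
  for v in (280,284): print(z,v,(ray(p,(382/1.5,v/1.5),zb+z)*1000).round(1),o["tcp_pos"][1]*1000)
# flange edges & predicted pin pixels
for X in ((.6135-.0696*.12,.0+.12),): pass
```

```text
0.094 280 [608.8  46.4 253.5] 1.7163095099298717
0.094 284 [608.9  45.3 253.5] 1.7163095099298717
0.072 280 [609.6  40.6 231.5] 1.7163095099298717
0.072 284 [609.7  39.4 231.5] 1.7163095099298717
```

```bash
python3 -m creep '[[0.6,-3,0,0,0],[0,-2,-8,0,0],[0,0,-10,0,0],[0,0,-12,0,0],[0,0,-12,0,0],[0,0,-12,0,0],[0,0,-10,0,0],[0,0,-8,0,0],[0,0,0,0,0],[0,0,0,0,0]]'
python3 - <<'E'
from h import *
p=look("w42",["cover","pin_left"])
q=manip.grab_frame("scene");save(q,"sc1",(160,140,320,260),5)
E
```

```text
clock: 90.65
tcp_pos: [0.6128, -0.0035, 0.1466]
ee_rot: [0.999, 0.034, 0.006, -0.018]
ft_force: [1.3, -0.1, -4.3]
opening: 0.0148
t 90.65 tcp [612.8  -3.5 146.6] jawyaw 0.068 tilt [ 0.01   0.036 -0.999] F [ 1.3 -0.1 -4.3] op 0.0148 q6 -0.29
cover [([254, 208], 0.75, [615.5, -26.2])]
pin_left []
```

View pics/w42.png

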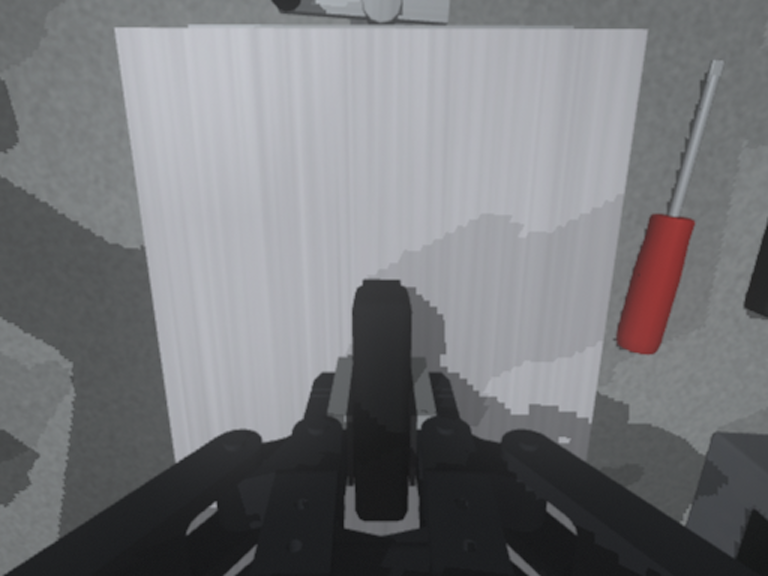

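View pics/sc1.png

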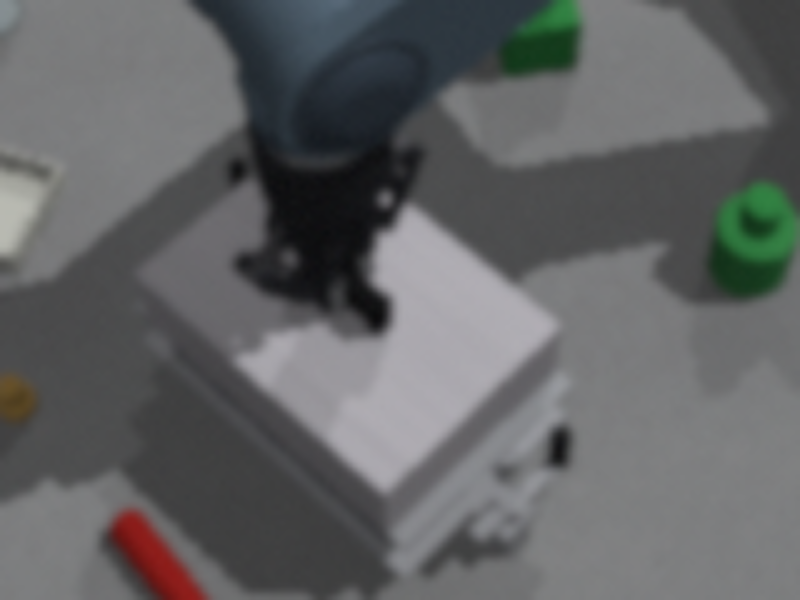

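Run:
```python
from h import *
p=wrist()
for z in(.047,.055): print(proj(p,[.6039,.1374,z])*1.5)
zb=manip.get_obs()["tcp_pos"][2]-.0655+.062
A,B=[ray(p,(u[0]/1.5,u[1]/1.5),zb)[:2]*1000 for u in [(117,28),(647,29)]]
d=(B-A);L=np.linalg.norm(d);d/=L;m=(A+B)/2
print(L,np.arctan2(d[1],d[0]),"centre",m+106*np.array([d[1],-d[0]]))
```

```text
[381.39167076   6.45070608]
[381.64620214   1.01140972]
149.91289378242104 0.06859587138888493 centre [6.12616214e+02 3.50610041e-01]
```

```bash
python3 -m creep '[[0.8,-0.6,-5,0,0],[0,0,-5,0,0],[0,0,-5,0,0],[0,0,-5,0,0],[0,0,-5,0,0],[0,0,-3,0,0],[0,0,0,0,0],[0,0,0,0,0],[0,0,0,0,0],[0,0,0,0,0]]'
python3 -c "
from h import *
st()"
```

```text
clock: 92.15
tcp_pos: [0.6137, -0.0042, 0.1169]
ee_rot: [0.999, 0.034, 0.006, -0.018]
ft_force: [0.4, 0.6, -4.6]
opening: 0.0149
t 92.15 tcp [613.7  -4.2 116.9] jawyaw 0.068 tilt [ 0.011  0.036 -0.999] F [ 0.4  0.6 -4.6] op 0.0149 q6 -0.29
```

Past the rim with no contact (cover's foot at about 51 mm). On down to the ledge.

```bash
python3 -m creep '[[0,0,-3,0,0],[0,0,-3,0,0],[0,0,-3,0,0],[0,0,-2,0,0],[0,0,-1,0,0],[0,0,0,0,0],[0,0,0,0,0],[0,0,0,0,0],[0,0,0,0,0],[0,0,0,0,0]]'
python3 - <<'E'
from h import *
p=look("w43",["pin_left"])
q=manip.grab_frame("scene");save(q,"sc2",(160,140,320,260),5)
E
```

```text
clock: 93.4
tcp_pos: [0.6143, -0.0042, 0.1058]
ee_rot: [0.999, 0.034, 0.006, -0.017]
ft_force: [-0.6, 1.2, -1.3]
opening: 0.0151
t 93.40 tcp [614.3  -4.2 105.8] jawyaw 0.067 tilt [ 0.012  0.035 -0.999] F [-0.6  1.2 -1.3] op 0.0151 q6 -0.29
pin_left []
```

View pics/sc2.png

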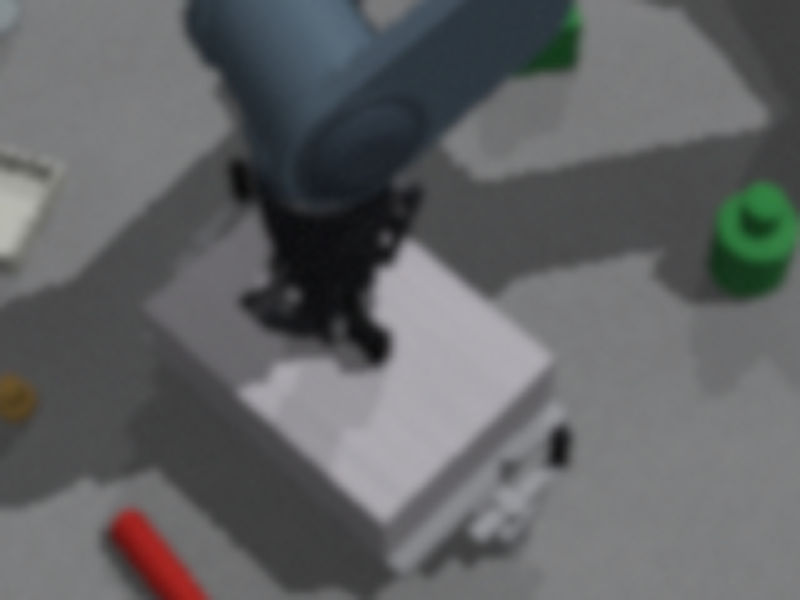

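```bash
python3 -m creep '[[0,0,-1.5,0,0],[0,0,0,0,0],[0,0,0,0,0.4],[0,0,0,0,0.4],[0,0,0,0,0.4],[0,0,0,0,0.4],[0,0,10,0,0.4],[0,0,20,0,0.4],[0,0,20,0,0.4],[0,0,20,0,0.4]]'
python3 -m creep '[[-2,5,20,0,0.1],[-5,10,20,0,0.1],[-5,12,20,0,0.1],[-5,12,20,0,0],[0,0,0,0,0],[0,0,0,0,0],[0,0,0,0,0],[0,0,0,0,0],[0,0,0,0,0],[0,0,0,0,0]]'
python3 - <<'E'
from h import *
p=look("w44",["pin_left","pin_right","cover"])
q=manip.grab_frame("scene");save(q,"sc3",(150,130,330,265),4.4)
E
```

```text
clock: 94.8
tcp_pos: [0.6163, -0.0046, 0.181]
ee_rot: [0.999, 0.034, 0.009, -0.017]
ft_force: [-0.0, 0.5, 0.2]
opening: 0.0344
clock: 96.05
tcp_pos: [0.5981, 0.0372, 0.2678]
ee_rot: [0.999, 0.034, 0.01, -0.017]
ft_force: [-0.2, 0.4, 0.1]
opening: 0.0001
t 96.05 tcp [598.1  37.2 267.8] jawyaw 0.068 tilt [ 0.019  0.034 -0.999] F [-0.2  0.4  0.1] op 0.0001 q6 -0.22
pin_left [([221, 72], 0.62, [563.3, 139.0])]
pin_right []
cover [([259, 198], 0.84, [613.4, -11.1])]
```

View pics/w44.png

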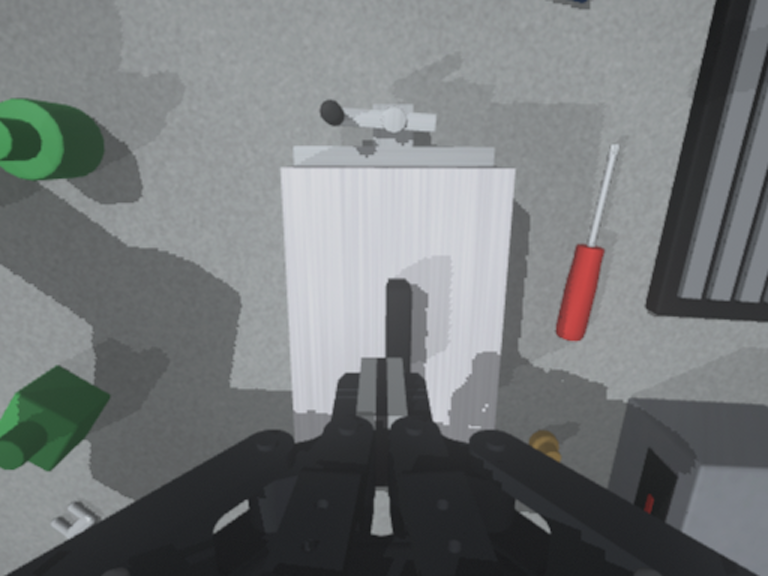

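View pics/sc3.png

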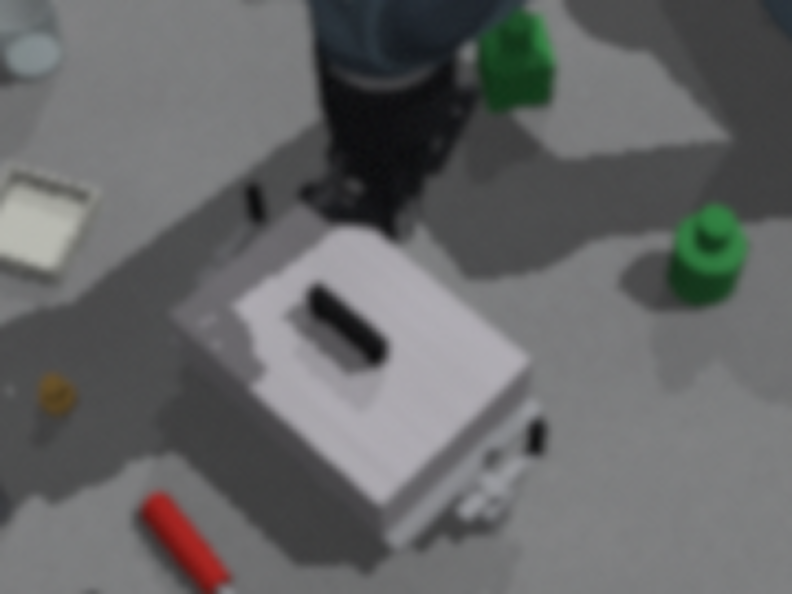

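```bash
python3 - <<'E'
from h import *
p=wrist()
A,B=[ray(p,(u[0]/1.5,u[1]/1.5),.102)[:2]*1000 for u in [(282,168),(515,168)]]
d=(B-A);L=np.linalg.norm(d);d/=L;m=(A+B)/2
print(L,np.arctan2(d[1],d[0]),"centre",m+106*np.array([d[1],-d[0]]))
E
python3 -m creep '[[-6,18,-10,0,0.5],[-8,22,-15,0,0.5],[-8,22,-20,0,0.5],[-7,20,-20,0,0.5],[-4,12,-20,0,0.5],[-2,6,-20,0,0.5],[0,0,-20,0,0.5],[0,0,-15,0,0.5],[0,0,0,0,0.5],[0,0,0,0,0.5]]'
python3 - <<'E'
from h import *
p=look("w45",["pin_left"])
E
```

```text
149.01842256584789 0.06679801032989185 centre [ 6.15157660e+02 -5.86241959e-01]
clock: 97.6
tcp_pos: [0.552, 0.1522, 0.116]
ee_rot: [0.999, 0.038, 0.006, -0.018]
ft_force: [0.8, -0.1, -0.2]
opening: 0.0426
t 97.60 tcp [552.  152.2 116. ] jawyaw 0.076 tilt [ 0.01   0.036 -0.999] F [ 0.8 -0.1 -0.2] op 0.0426 q6 -0.04
pin_left [([268, 265], 0.88, [560.6, 137.2])]
```

View pics/w45.png

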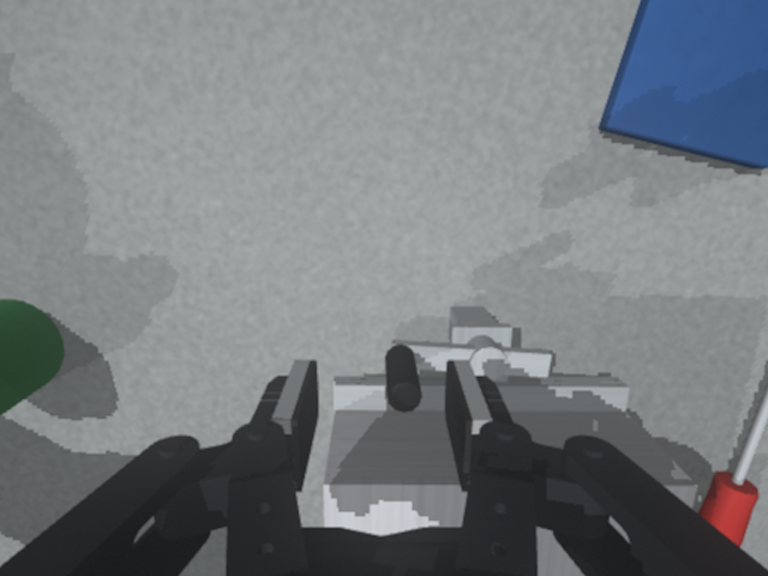

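```bash
python3 -m creep '[[4,-8,0,0,0.4],[4,-7,0,0,0.35],[0,0,-12,0,0.35],[0,0,-12,0,0.35],[0,0,-12,0,0.35],[0,0,-8,0,0.35],[0,0,0,0,0.35],[0,0,0,0,0.35],[0,0,0,0,0.35],[0,0,0,0,0.35]]'
python3 - <<'E'
from h import *
p=look("w46",["pin_left"])
E
```

```text
clock: 98.95
tcp_pos: [0.5617, 0.1355, 0.0703]
ee_rot: [0.999, 0.038, 0.007, -0.018]
ft_force: [0.2, -0.6, 0.1]
opening: 0.0299
t 98.95 tcp [561.7 135.5  70.3] jawyaw 0.075 tilt [ 0.013  0.036 -0.999] F [ 0.2 -0.6  0.1] op 0.0299 q6 -0.07
pin_left [([259, 278], 0.65, [562.2, 138.4])]
```

View pics/w46.png

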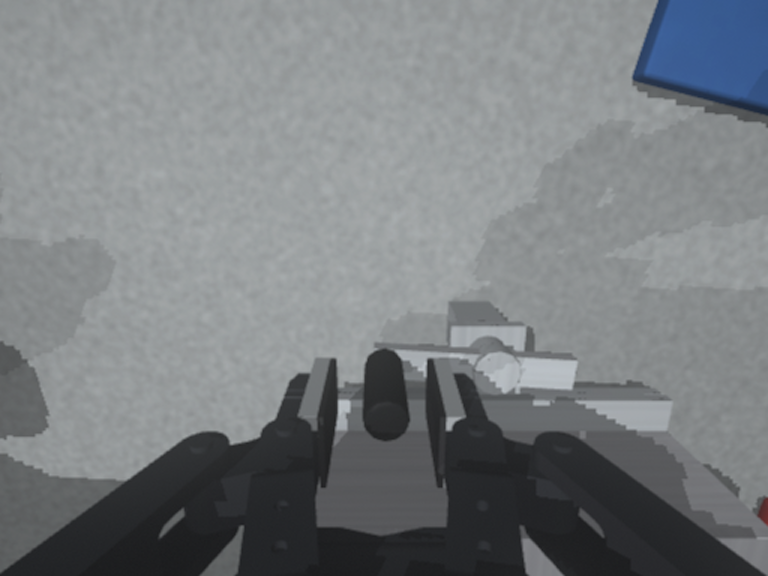

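```bash
python3 -m creep '[[0,0,0,0,0],[0,0,0,0,0],[0,0,0,0,0],[0,0,0,0,0],[0,0,0,0,0],[0.7,6.3,0,0,0],[1.6,6.1,0,0,0],[2.5,5.8,0,0,0],[3.3,5.3,0,0,0],[0,0,0,0,0]]'
python3 - <<'E'
from h import *
p=look("w47",["pin_left"])
E
```

```text
clock: 100.3
tcp_pos: [0.5671, 0.158, 0.0706]
ee_rot: [0.999, 0.037, 0.002, -0.016]
ft_force: [1.5, -1.7, -0.0]
opening: 0.0117
t 100.30 tcp [567.1 158.   70.6] jawyaw 0.074 tilt [ 0.004  0.031 -1.   ] F [ 1.5 -1.7 -0. ] op 0.0117 q6 -0.03
pin_left [([254, 285], 0.57, [566.0, 157.4])]
```

View pics/w47.png

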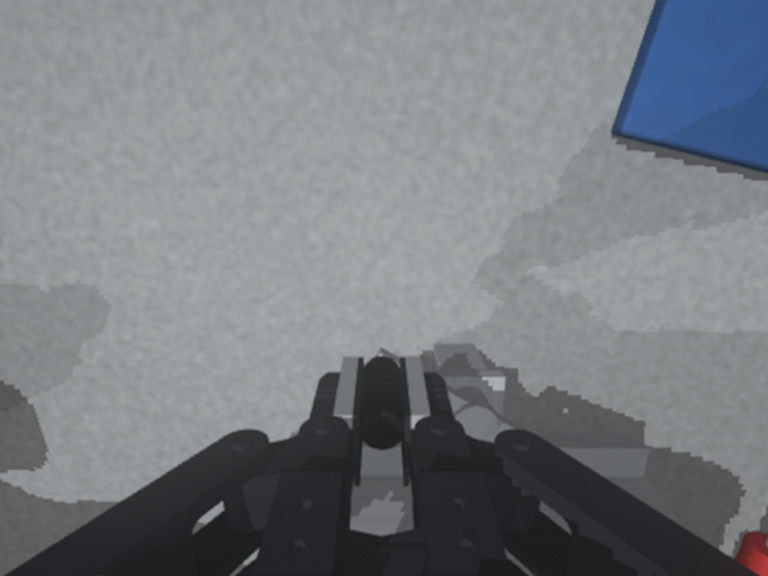

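```bash
python3 -m creep '[[3.5,5.2,0,0,0],[4.2,4.7,0,0,0],[4.8,4.1,0,0,0],[5.3,3.3,0,0,0],[5.8,2.5,0,0,0],[6.1,1.6,0,0,0],[6.3,0.7,0,0,0],[0,0,0,0,0],[0,0,0,0,0],[0,0,0,0,0]]'
python3 - <<'E'
from h import *
st()
E
python3 -m creep '[[3,0,0,0,0],[3,0,0,0,0],[2,0,0,0,0],[2,0,0,0,0],[0,0,0,0,0],[0,0,0,0,0],[0,0,0,0,0],[0,0,0,0,0],[0,0,0,0,0],[0,0,0,0,0]]'
python3 - <<'E'
from h import *
p=look("w48",["pin_left"])
E
```

```text
clock: 101.65
tcp_pos: [0.5926, 0.1851, 0.0705]
ee_rot: [0.999, 0.034, -0.013, -0.02]
ft_force: [-0.9, 0.7, 0.5]
opening: 0.0119
t 101.65 tcp [592.6 185.1  70.5] jawyaw 0.069 tilt [-0.028  0.039 -0.999] F [-0.9  0.7  0.5] op 0.0119 q6 0.01
clock: 102.9
tcp_pos: [0.5974, 0.1868, 0.0705]
ee_rot: [0.999, 0.032, -0.021, -0.022]
ft_force: [-2.3, 0.2, 1.2]
opening: 0.0116
t 102.90 tcp [597.4 186.8  70.5] jawyaw 0.065 tilt [-0.043  0.043 -0.998] F [-2.3  0.2  1.2] op 0.0116 q6 0.01
pin_left [([458, 42], 0.24, [661.6, 286.8])]
```

View pics/w48.png

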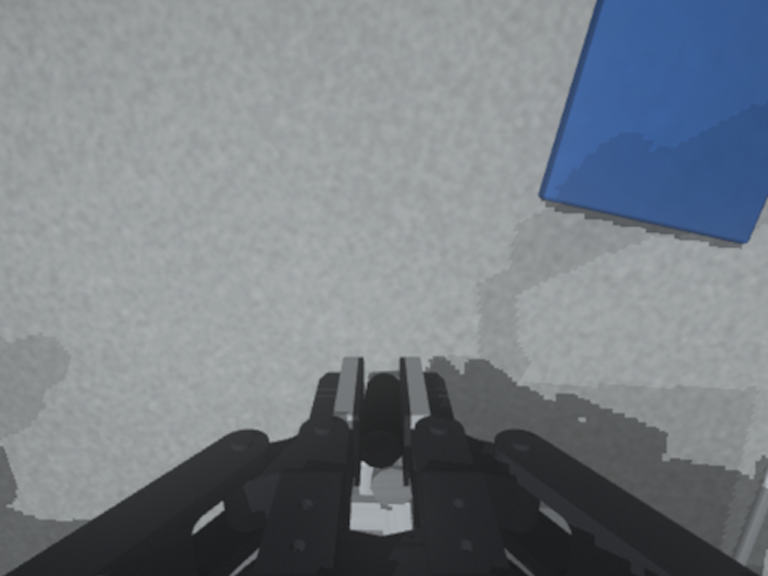

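```bash
python3 -m creep '[[2,-3,0,0,0],[3,-3,0,0,0],[3,0,0,0,0],[3,0,0,0,0],[3,0,0,0,0],[0,0,0,0,0],[0,0,0,0,0],[0,0,0,0,0],[0,0,0,0,0],[0,0,0,0,0]]'
python3 -c "
from h import *
st()"
```

```text
clock: 104.25
tcp_pos: [0.6016, 0.1889, 0.0704]
ee_rot: [0.998, 0.033, -0.034, -0.029]
ft_force: [-4.0, -0.4, 2.7]
opening: 0.0117
t 104.25 tcp [601.6 188.9  70.4] jawyaw 0.069 tilt [-0.069  0.056 -0.996] F [-4.  -0.4  2.7] op 0.0117 q6 0.00
```

```bash
python3 -m creep '[[0,0,0,0,0.35],[0,0,0,0,0.35],[0,0,0,0,0.35],[0,0,15,0,0.35],[0,0,20,0,0.35],[0,-5,25,0,0.3],[0,-10,25,0,0.3],[0,-15,25,0,0.3],[0,-15,20,0,0.3],[0,0,0,0,0.3]]'
python3 - <<'E'
from h import *
p=look("w49",["pin_left"])
save(p,"w49c",(180,60,330,230),4)
E
```

```text
clock: 105.5
tcp_pos: [0.6044, 0.142, 0.2137]
ee_rot: [0.999, 0.033, -0.028, -0.028]
ft_force: [1.0, -1.5, -0.6]
opening: 0.0252
t 105.50 tcp [604.4 142.  213.7] jawyaw 0.068 tilt [-0.057  0.055 -0.997] F [ 1.  -1.5 -0.6] op 0.0252 q6 -0.06
pin_left [([262, 152], 0.69, [601.2, 180.9]), ([264, 303], 0.3, [614.5, 37.1])]
```

View pics/w49.png

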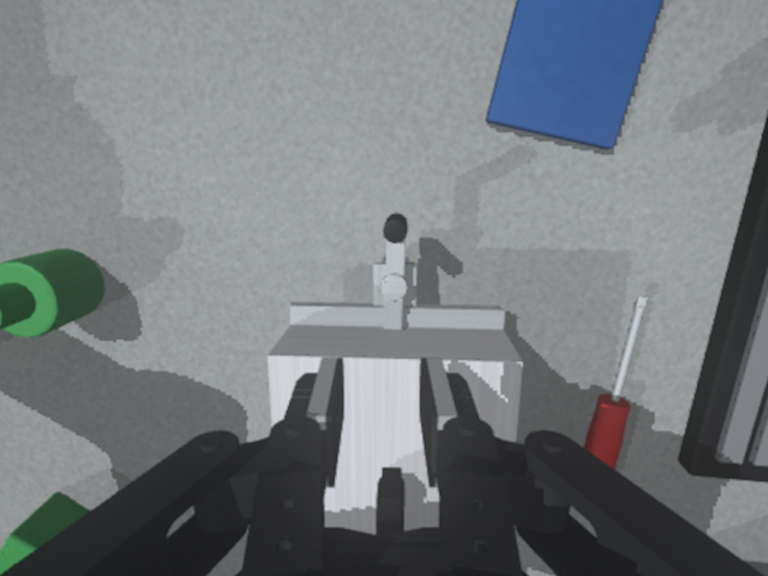

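```bash
python3 -m creep '[[0,-15,5,0,0.35],[-2,-30,5,0,0.35],[-2,-35,5,0,0.35],[-3,-35,5,0,0.35],[-3,-35,0,0,0.35],[-3,-35,0,0,0.35],[-3,-35,0,0,0.35],[-3,-25,0,0,0.35],[0,-10,0,0,0.35],[0,0,0,0,0.35]]'
python3 - <<'E'
from h import *
p=look("w50",["pin_right"])
E
```

```text
clock: 106.85
tcp_pos: [0.5768, -0.1221, 0.2213]
ee_rot: [0.998, 0.035, -0.04, -0.03]
ft_force: [-0.3, 0.8, -1.1]
opening: 0.0299
t 106.85 tcp [ 576.8 -122.1  221.3] jawyaw 0.072 tilt [-0.081  0.058 -0.995] F [-0.3  0.8 -1.1] op 0.0299 q6 -0.48
pin_right []
```

View pics/w50.png

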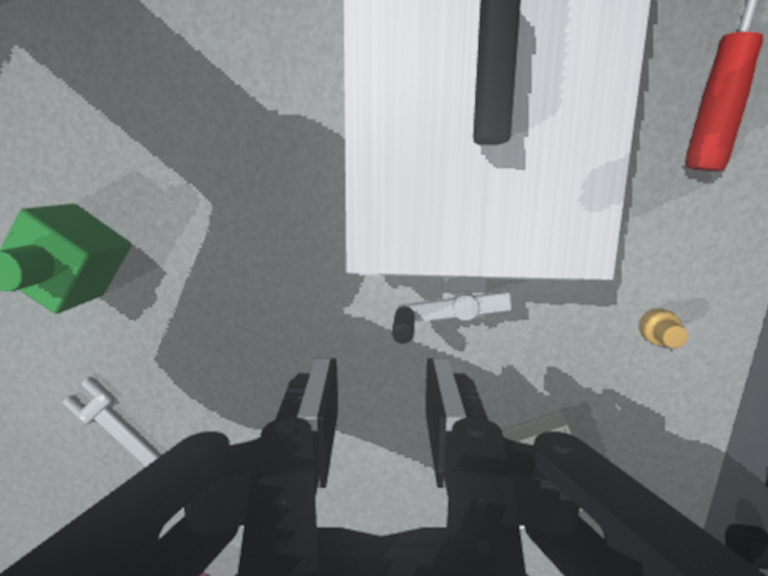

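```bash
python3 - <<'E'
from h import *
p=wrist();print((ray(p,(403/1.5,335/1.5),.095)*1000).round(1))
E
python3 -m creep '[[0,0,30,0,0.35],[0,0,30,0,0.35],[0,0,0,0,0.35],[0,0,-62,0,0.35],[0,0,-50,0,0.35],[0,0,0,0,0.35],[0,0,0,0,0.35],[0,0,0,0,0.35],[0,0,0,0,0.35],[0,0,0,0,0.35]]'
python3 -c "
from h import *
st()"
```

```text
[ 581.9 -147.7   95. ]
clock: 108.25
tcp_pos: [0.5789, -0.116, 0.1716]
ee_rot: [0.998, 0.04, -0.036, -0.029]
ft_force: [0.6, 0.1, 0.2]
opening: 0.0298
t 108.25 tcp [ 578.9 -116.   171.6] jawyaw 0.081 tilt [-0.075  0.055 -0.996] F [0.6 0.1 0.2] op 0.0298 q6 -0.49
```

```bash
python3 -m creep '[[0,-3,15,0,0.35],[0,-3,15,0,0.35],[0,-3,15,0,0.35],[0,-3,15,0,0.35],[0,0,15,0,0.35],[0,0,15,0,0.35],[0,0,0,0,0.35],[0,0,-62,0,0.35],[0,0,-50,0,0.35],[0,0,0,0,0.35]]'
python3 -c "
from h import *
st()"
python3 -m creep '[[0,-3,15,0,0.35],[0,-3,15,0,0.35],[0,-3,15,0,0.35],[0,-3,15,0,0.35],[0,0,15,0,0.35],[0,0,15,0,0.35],[0,0,0,0,0.35],[0,0,-62,0,0.35],[0,0,-50,0,0.35],[0,0,0,0,0.35]]'
python3 -c "
from h import *
st()"
```

```text
clock: 109.5
tcp_pos: [0.5797, -0.1293, 0.1572]
ee_rot: [0.998, 0.04, -0.033, -0.027]
ft_force: [-0.4, 0.4, 0.0]
opening: 0.03
t 109.50 tcp [ 579.7 -129.3  157.2] jawyaw 0.081 tilt [-0.068  0.052 -0.996] F [-0.4  0.4  0. ] op 0.0300 q6 -0.50
clock: 110.75
tcp_pos: [0.5833, -0.1434, 0.1497]
ee_rot: [0.999, 0.04, -0.026, -0.024]
ft_force: [-0.5, -0.9, 0.0]
opening: 0.0302
t 110.75 tcp [ 583.3 -143.4  149.7] jawyaw 0.081 tilt [-0.053  0.045 -0.998] F [-0.5 -0.9  0. ] op 0.0302 q6 -0.52
```

```bash
python3 -m creep '[[-2,-3.5,-15,0,0.4],[0,0,-15,0,0.4],[0,0,-10,0,0.4],[0,0,0,0,0.4],[0,0,0,0,0.4],[0,0,0,0,0.4],[0,0,0,0,0.4],[0,0,0,0,0.4],[0,0,0,0,0.4],[0,0,0,0,0.4]]'
python3 - <<'E'
from h import *
p=look("w51",["pin_right"])
E
```

```text
clock: 112.0
tcp_pos: [0.585, -0.1488, 0.1142]
ee_rot: [0.999, 0.04, -0.021, -0.021]
ft_force: [-0.5, -0.0, -0.5]
opening: 0.0342
t 112.00 tcp [ 585.  -148.8  114.2] jawyaw 0.081 tilt [-0.044  0.041 -0.998] F [-0.5 -0.  -0.5] op 0.0342 q6 -0.53
pin_right [([249, 241], 0.86, [580.5, -148.5])]
```

View pics/w51.png

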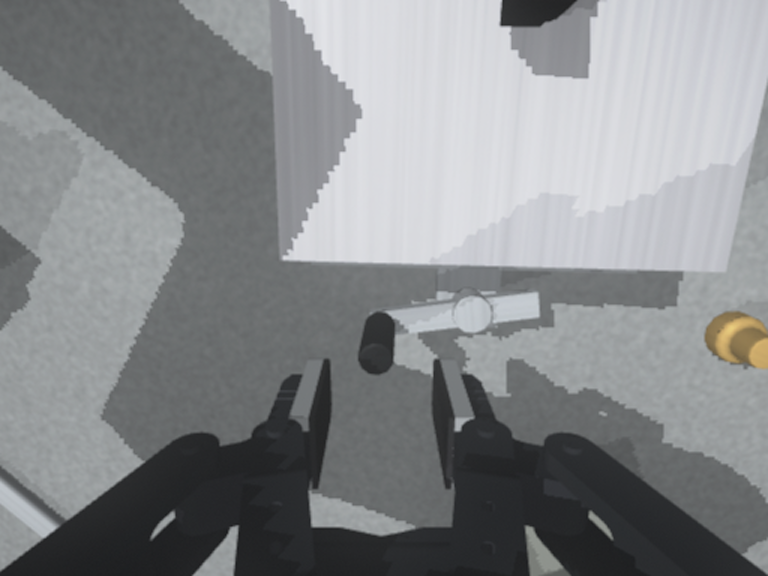

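```bash
python3 -m creep '[[-4,0,-10,0,0.35],[0,0,-10,0,0.35],[0,0,-10,0,0.35],[0,0,-8,0,0.35],[0,0,-4,0,0.35],[0,0,0,0,0.35],[0,0,0,0,0.35],[0,0,0,0,0.35],[0,0,0,0,0.35],[0,0,0,0,0.35]]'
python3 - <<'E'
from h import *
p=look("w52",["pin_right"])
E
```

```text
clock: 113.35
tcp_pos: [0.5806, -0.1488, 0.0691]
ee_rot: [0.999, 0.04, -0.021, -0.021]
ft_force: [0.8, 0.1, -0.2]
opening: 0.03
t 113.35 tcp [ 580.6 -148.8   69.1] jawyaw 0.081 tilt [-0.044  0.041 -0.998] F [ 0.8  0.1 -0.2] op 0.0300 q6 -0.54
pin_right []
```

View pics/w52.png

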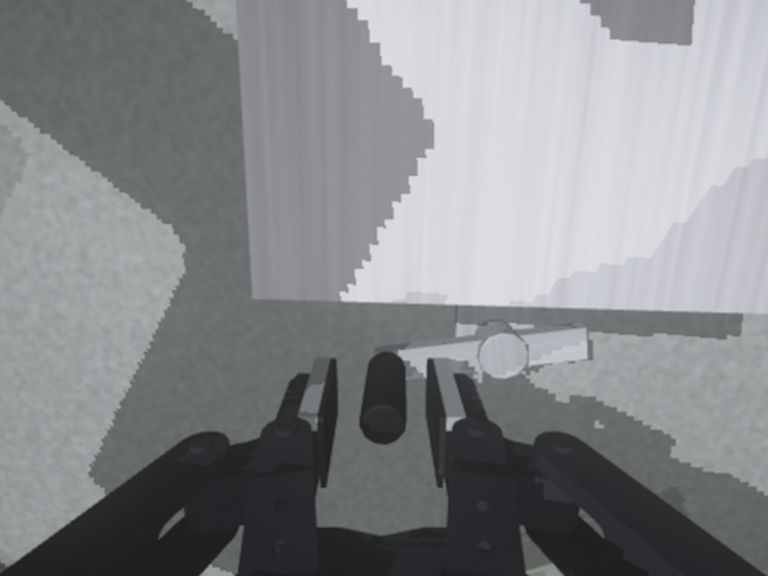

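```bash
python3 -m creep '[[0,0,0,0,0],[0,0,0,0,0],[0,0,0,0,0],[0,0,0,0,0],[1.8,-5.6,0,0,0],[2.6,-5.2,0,0,0],[3.3,-4.9,0,0,0],[3.9,-4.3,0,0,0],[4.5,-3.8,0,0,0],[0,0,0,0,0]]'
python3 -c "
from h import *
st()"
```

```text
clock: 114.7
tcp_pos: [0.5925, -0.1726, 0.0692]
ee_rot: [0.998, 0.042, -0.028, -0.024]
ft_force: [2.9, -1.9, -2.3]
opening: 0.0119
t 114.70 tcp [ 592.5 -172.6   69.2] jawyaw 0.085 tilt [-0.058  0.045 -0.997] F [ 2.9 -1.9 -2.3] op 0.0119 q6 -0.56
```

```bash
python3 -m creep '[[5,-3.1,0,0,0],[5.3,-2.4,0,0,0],[5.6,-1.6,0,0,0],[5.8,-0.8,0,0,0],[6,0,0,0,0],[6,0,0,0,0],[3,0,0,0,0],[0,0,0,0,0],[0,0,0,0,0],[0,0,0,0,0]]'
python3 -c "
from h import *
st()"
```

```text
clock: 115.95
tcp_pos: [0.6191, -0.1898, 0.0691]
ee_rot: [0.998, 0.046, -0.044, -0.019]
ft_force: [-2.9, -0.6, 2.2]
opening: 0.012
t 115.95 tcp [ 619.1 -189.8   69.1] jawyaw 0.094 tilt [-0.09   0.035 -0.995] F [-2.9 -0.6  2.2] op 0.0120 q6 -0.56
```

```bash
python3 -m creep '[[4,4,0,0,0],[5,4,0,0,0],[5,0,0,0,0],[4,0,0,0,0],[0,0,0,0,0],[0,0,0,0,0],[0,0,0,0,0.35],[0,0,0,0,0.35],[0,0,0,0,0.35],[0,0,0,0,0.35]]'
python3 - <<'E'
from h import *
p=look("w53",["pin_right"])
E
```

```text
clock: 117.2
tcp_pos: [0.6267, -0.1911, 0.0683]
ee_rot: [0.997, 0.047, -0.06, -0.013]
ft_force: [-0.8, 0.5, 0.0]
opening: 0.03
t 117.20 tcp [ 626.7 -191.1   68.3] jawyaw 0.096 tilt [-0.12   0.02  -0.993] F [-0.8  0.5  0. ] op 0.0300 q6 -0.53
pin_right [([248, 264], 0.69, [625.7, -180.3])]
```

View pics/w53.png

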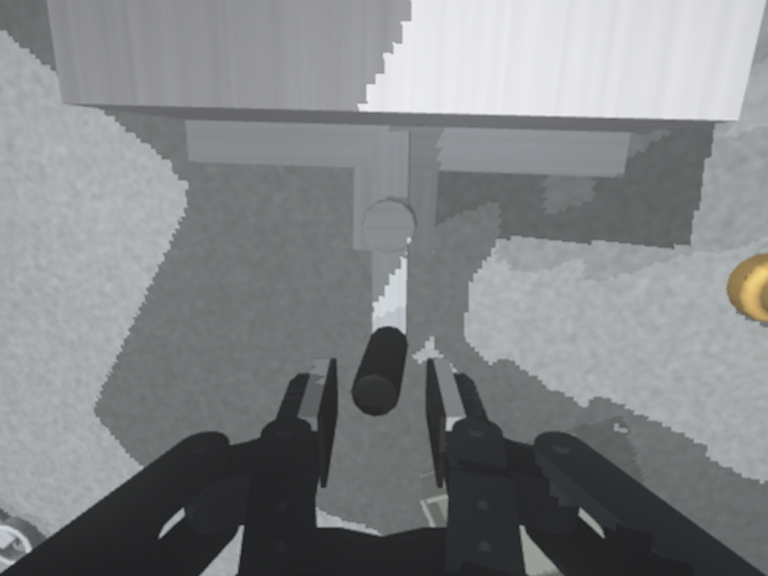

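```bash
python3 -m creep '[[0,5,0,0,0.35],[0,5,0,0,0.35],[0,0,0,0,0],[0,0,0,0,0],[0,0,0,0,0],[0,0,0,0,0],[2,0,0,0,0],[3,0,0,0,0],[3,0,0,0,0],[0,0,0,0,0]]'
python3 - <<'E'
from h import *
p=look("w54",["pin_right"])
E
```

```text
clock: 118.55
tcp_pos: [0.6251, -0.1803, 0.0688]
ee_rot: [0.996, 0.047, -0.073, -0.015]
ft_force: [-2.9, 0.8, 1.0]
opening: 0.0127
t 118.55 tcp [ 625.1 -180.3   68.8] jawyaw 0.096 tilt [-0.147  0.024 -0.989] F [-2.9  0.8  1. ] op 0.0127 q6 -0.51
pin_right []
```

```bash
python3 -m creep '[[0,0,0,0,0.35],[0,0,0,0,0.35],[0,0,0,0,0.35],[0,0,10,0,0.35],[0,0,20,0,0.35],[0,0,25,0,0.35],[-10,0,25,0,0.35],[-30,0,25,0,0.35],[-40,0,25,0,0.35],[-40,0,20,0,0.35]]'
python3 -m creep '[[-50,0,20,0,0.35],[-50,0,20,0,0.35],[-50,10,0,0,0.35],[-10,30,0,0,0.35],[0,30,0,0,0.35],[0,30,0,0,0.35],[0,30,0,0,0.35],[0,0,0,0,0.35],[0,0,0,0,0.35],[0,0,0,0,0.35]]'
python3 - <<'E'
from h import *
p=look("w55",["pin_left","pin_right","cover"])
q=manip.grab_frame("top");save(q,"top2",(170,80,370,230),4)
for k in["pin_left","pin_right"]: print(k,[(round(d["p"],2),(ray(q,d["uv"],.095)*1000).round(1)) for d in manip.place_of(q,k)])
s=manip.grab_frame("scene");save(s,"sc4",(150,130,330,265),4.4)
for k in["pin_left","pin_right"]: print(k,[(round(d["p"],2),(ray(s,d["uv"],.095)*1000).round(1)) for d in manip.place_of(s,k)])
E
```

```text
clock: 119.9
tcp_pos: [0.5053, -0.1807, 0.2313]
ee_rot: [0.996, 0.048, -0.07, -0.013]
ft_force: [-0.0, -0.5, 0.6]
opening: 0.0298
clock: 121.15
tcp_pos: [0.3401, -0.0497, 0.2898]
ee_rot: [0.997, 0.045, -0.057, -0.003]
ft_force: [0.1, 0.2, 1.0]
opening: 0.0296
t 121.15 tcp [340.1 -49.7 289.8] jawyaw 0.091 tilt [-0.114  0.001 -0.994] F [0.1 0.2 1. ] op 0.0296 q6 -0.53
pin_left []
pin_right [([508, 310], 0.97, [625.2, -181.9])]
cover []
pin_left [(0.59, array([608.2, 179.9,  95. ]))]
pin_right [(0.44, array([ 626.6, -183. ,   95. ]))]
pin_left [(0.54, array([608.9, 182.6,  95. ])), (0.32, array([567.5, 487.1,  95. ]))]
pin_right [(0.45, array([ 625.6, -178.3,   95. ]))]
```

View pics/w55.png

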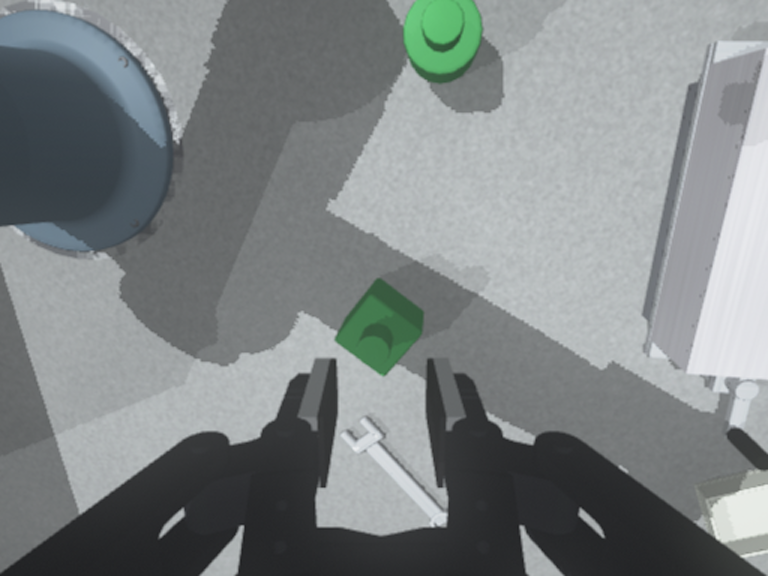

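View pics/top2.png

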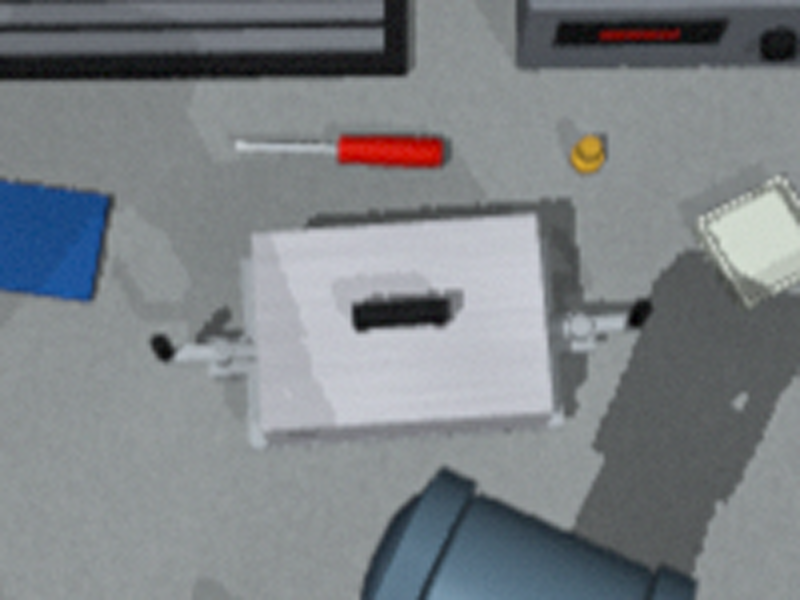

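View pics/sc4.png

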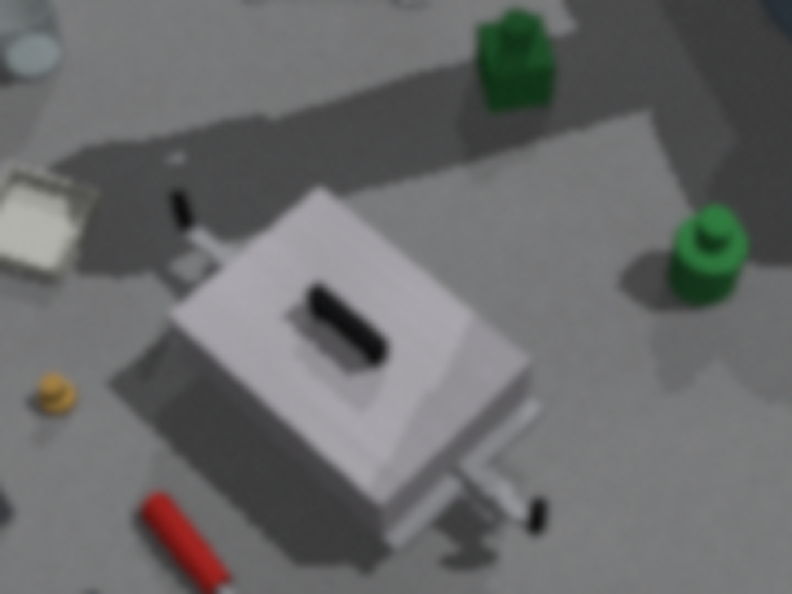

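Run:
```python
from h import *
a=manip.grab_frame("top");b=manip.grab_frame("scene")
T=[(251,234),(538,213),(552,412),(262,433)]  # +x+y, +x-y, -x-y, -x+y
S=[(380,500),(172,316),(320,187),(530,358)]
for t,s in zip(T,S):
    X=tri(a,(170+t[0]/4,80+t[1]/4),b,(150+s[0]/4.4,130+s[1]/4.4));print((X*1000).round(1))
st()
```

```text
[681.3 107.3 101.8]
[ 695.9 -104.1   94.6]
[ 545.7 -113.1   95.4]
[531.7  97.9  96.4]
t 121.75 tcp [340.  -49.1 289.3] jawyaw 0.092 tilt [-0.114  0.001 -0.993] F [0.1 0.8 0.1] op 0.0302 q6 -0.53
```

```bash
python3 -c "
from plant import manip
print(manip.close_job())"
```

```text
the job is handed in; nothing more can be done
None
```

I packed all five containers (two amber jars, two steel canisters, the twin), set the cover on the ledge and swung both clips shut, then handed the job in at about 122 s. The report gave no verdict.

**Containers:** Just before covering, the wrist pictures showed all five in their places in the tray. One amber jar was found about 3 cm from where I first saw it and picked up from there. On its way in it touched the tray's +y rim lightly; I lifted it, moved it about 4 mm and lowered it cleanly. I did not move the green, yellow and pink look-alikes or the bystanders.

**Cover:** It came down without contact until its foot was at ledge height, where its weight went off the gripper. My last estimate of its top corners was 95 to 102 mm against 102 mm nominal. That reading is rough, but none stands high.

**Clips:** I pushed each pin until it stopped against about 3 to 4 N. The last pictures show both clips straight outwards with their tongues over the flanges. Left-pin readings disagreed by up to 8 mm in x: the close wrist view put the clip at about 1.58 rad, while the two fixed cameras placed the pin slightly further round.

**Arm tilt:** The tool tilt drifted during the run, to about 0.15 rad at the end. I partly corrected it before picking up the cover.

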